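Load the indexed coffee-pod carousel

TASK

Load every steel coffee pod from the counter into the pod carousel, one pod upright in each pocket. First move the round tin off the casing and stand it wholly on the cork trivet; then slide the shutter fully open, put a pod in the pocket under the window, draw the crank's spring pin and turn the wheel counterclockwise (seen from above) to the next hole, let the pin drop home, load again, and so on; finish with an empty pocket under the window, the pin fully home and the shutter fully shut. Do not disturb the mug and the bowl.

Things in the scene. Friction and masses are not known exactly. Their poses are not given: they have to be found in the camera images.
- carousel: Fixed square casing, 256 x 256 mm, oak sides, white top plate 5 mm thick, upper face 67 mm up. Origin: centre of its underside, on the wheel's vertical axis. Local -x side (towards the robot) holds the window; the shutter slides along local y. On top a steel index ring, 10 mm high (top at 77 mm), radius 35 to 55 mm, with six 12 mm holes 60 degrees apart at 45 mm radius.
- window (a point): Centre of the rectangular loading window at the height of the top plate's upper face (67 mm), 90 mm from the axis on the local -x side. The opening is 60 mm (local x) by 88 mm (local y). The pocket below it can be reached only through it, with the fingers closing along local y.
- wheel (a joint): Angle of the pocket wheel inside the casing, rad; 0 at the start with the pin in a hole; grows counterclockwise seen from above; stops at -0.06 and 5.30, so turn it only counterclockwise. One hole to the next is 1.047 rad (60 degrees); the pin's play in a hole is about +-0.03 rad. Turning takes about 2 N at the crank knob.
- wheel_axis (a point): Point on the wheel's vertical axis, 100 mm above the counter.
- pin (a joint): Lift of the spring index pin, m: 0 when fully home in a hole, about 0.008 when it stands on the ring between holes, 0.016 when drawn to the stop. It clears the ring above 0.009. The spring pushes it down with 3 N at home and 5.4 N at the stop; let go, it springs down.
- pin_knob (a point): Middle of the index pin's upright brass knob, 22 mm in diameter, 26 mm high (13 mm above and below this point), at the outer end of the aluminium crank arm (upper face 87 mm up) that turns the wheel, 45 mm from the axis. Home, its underside is 88 mm up. It rises with the pin and goes round with the wheel; at wheel angle 0 it is at local (-22, -39) mm.
- shutter (a joint): Travel of the sliding shutter that covers the window, m: 0 shut, 0.10 fully open, towards the casing's local +y. Stays where it is left; about 2 N to move.
- shutter_grip (a point): On the shutter's brass grip block, 90 mm above the counter. The block is 30 mm (local x) by 16 mm (local y), from 73 to 101 mm above the counter; best pinched from above with the fingers closing along local y. The shutter plate below it is 68 x 100 mm, 5 mm thick.
- tin: Round flat aluminium tin, 52 mm in diameter, 40 mm high, 150 g, standing on the top plate beside the window where the shutter has to slide. Origin: centre of its underside, z up.
- trivet: Fixed round cork trivet on the counter, 104 mm in diameter, 8 mm thick; origin: centre of its underside.
- mug: White mug, 76 mm in diameter, 90 mm high, standing beyond the work, to be left alone. Origin: centre of its underside.
- bowl: Glass bowl, 100 mm in diameter, 50 mm high, standing beyond the work, to be left alone. Origin: centre of its underside.
- pod_a: Steel coffee pod, a plain cylinder 34 mm in diameter and 38 mm high in all with a foot flange 40 mm in diameter and 3 mm thick, 50 g. Origin: centre of its foot, z up. May be absent.
- pod_b: Steel coffee pod, a plain cylinder 34 mm in diameter and 38 mm high in all with a foot flange 40 mm in diameter and 3 mm thick, 50 g. Origin: centre of its foot, z up. May be absent.
- pod_c: Steel coffee pod, a plain cylinder 34 mm in diameter and 38 mm high in all with a foot flange 40 mm in diameter and 3 mm thick, 50 g. Origin: centre of its foot, z up. May be absent.
- pod_d: Steel coffee pod, a plain cylinder 34 mm in diameter and 38 mm high in all with a foot flange 40 mm in diameter and 3 mm thick, 50 g. Origin: centre of its foot, z up. May be absent.
- pod_e: Steel coffee pod, a plain cylinder 34 mm in diameter and 38 mm high in all with a foot flange 40 mm in diameter and 3 mm thick, 50 g. Origin: centre of its foot, z up. May be absent.
- pocket0 (a point): Centre of the floor of wheel pocket 0, 17 mm above the counter and 88 mm from the axis; turns with the wheel. The pocket is a six-sided fence 8 mm high and 50 mm across. Pocket 0 lies under the window at wheel angle 0.000 rad (0 holes on).
- pocket1 (a point): Centre of the floor of wheel pocket 1, 17 mm above the counter and 88 mm from the axis; turns with the wheel. The pocket is a six-sided fence 8 mm high and 50 mm across. Pocket 1 lies under the window at wheel angle 1.047 rad (1 holes on).
- pocket2 (a point): Centre of the floor of wheel pocket 2, 17 mm above the counter and 88 mm from the axis; turns with the wheel. The pocket is a six-sided fence 8 mm high and 50 mm across. Pocket 2 lies under the window at wheel angle 2.094 rad (2 holes on).
- pocket3 (a point): Centre of the floor of wheel pocket 3, 17 mm above the counter and 88 mm from the axis; turns with the wheel. The pocket is a six-sided fence 8 mm high and 50 mm across. Pocket 3 lies under the window at wheel angle 3.142 rad (3 holes on).
- pocket4 (a point): Centre of the floor of wheel pocket 4, 17 mm above the counter and 88 mm from the axis; turns with the wheel. The pocket is a six-sided fence 8 mm high and 50 mm across. Pocket 4 lies under the window at wheel angle 4.189 rad (4 holes on).
- pocket5 (a point): Centre of the floor of wheel pocket 5, 17 mm above the counter and 88 mm from the axis; turns with the wheel. The pocket is a six-sided fence 8 mm high and 50 mm across. Pocket 5 lies under the window at wheel angle 5.236 rad (5 holes on).

How it is judged:
By the outcome, as a careful person would: the job done as asked, in the order asked, and still so for the second after the job is handed in, with the robot touching nothing.
Of pod_a, pod_b, pod_c, pod_d, pod_e only 3 to 5 are there at a start; the rules pass over those that are not, and their reading is None.
At some moment in a run one of pod_a, pod_b, pod_c, pod_d, pod_e may be knocked a few centimetres aside while the robot is not near it.
Once in a run the grip may slacken for a moment while it holds something.
It also fails if it takes over 210 s, if anything falls off the work surface, if the arm or the gripper's body presses on something with over 40 N, if the wrist force passes 120 N, or if a joint passes its speed limit or range.

ROBOT

A 6-joint arm with a two-finger parallel gripper is mounted at the origin on the work surface. World frame = base frame: x ahead of the robot, y to its left, z up, the work surface at z = 0. Lengths are in m, angles in rad, forces in N, time in s.
With the tool pointing down it reaches from about 0.275 to 1 m from the base axis. Payload 8.4 kg.
Tool frame: the origin (TCP) lies at the very end of the fingers, on their centre line; the grasp point (between the pads) lies 19 mm behind it (env.grip_point_offset is the distance from the TCP to the grasp point, in m); y points along the fingers, x is the direction in which the jaws open and shut, and the axes are right-handed (so a half turn about y gives the same grasp; the last joint's range is limited). The gripper opens to 85 mm and grips with 20 to 120 N. Pads are 22 mm wide; open, the fingers measure 114 mm over their backs; the gripper's body (76 mm by 85 mm) begins 54 mm behind the grasp point. The pads swing forward as they close: fully open they stand 13 mm farther back than shut.
Start: joints at [-1.338, 0.353, 1.633, -0, 1.155, -0.002], TCP at [0.145, -0.608, 0.203] pointing down, gripper open.
Joint ranges: [-2.63, 2.63], [-0.92, 2.1], [0.06, 2.66], [-1.3, 4.44], [0, 2.69], [-3.02, 3.02]. Speed limits (rad/s): [2.22, 2.22, 2.79, 3.14, 3.14, 3.14].

INTERFACE

Orientations are given as a rotation vector (axis times angle).
In Python, from cell import env gives the robot as it stands.
- The arm moves only by the shell command python3 -m pendant 'ROWS' [OPENING] [FORCE]. ROWS is a JSON object of lists of equal length, an entry for each row: "offset": the shift along the world's x, y, z in mm, a list of three; "delta_rot": the turn, a rotation vector about the world's x, y, z in degrees, a list of three. In form: {"offset": [[x, y, z], ...], "delta_rot": [[rx, ry, rz], ...]}. A call has 1 to 10 rows; each row is the pose to reach, as a shift and turn from the pose measured when the call began; what a row does not reach only later rows make up. A row lasts 1/10 s, in which the tool goes at most 50 mm and 8.59 degrees, less where a joint would pass 70% of its speed; a pose out of reach is approached as far as the arm can. A call with a gripper value outside its range is refused whole. OPENING is the closure, from 0 (fully open) to 1 (shut), set as the call begins (- or left out, the last holds). The fingers move at their own pace and stop on an object; FORCE is the grip in N (left out, the last holds). Time passes only in rows, so rows that repeat a pose let the fingers close. It gives the time, the measured TCP pose, the force and the opening at its end, in the units of the state.
- env.read_state(): the state, without advancing time (a new reading comes with each control period).
- env.capture(name): name is "scene" or "top" or "wrist"; returns a dict with "pixels" (400x640x3 uint8, red, green, blue), "depth" (400x640 float32, m along the optical axis (not along the pixel's ray), 0 where there is no reading), "K" (3x3 intrinsics, pixels), "R" (3x3) and "t" (3): a world point X has camera coordinates R X + t. Camera axes: x right, y down, z forward; pixel columns grow to the right and rows downward; lengths in m; the calibration is good to about 2 mm. A picture is of the moment at which its call begins.
- env.hand_in(): hands the job in, once; it reports no verdict.
The state is a dict: "clock": time; "joint_pos": joint angles; "qd": joint speeds; "tau": joint torques, N m; "position": TCP position; "tcp_rot": TCP orientation; "wrist_force": force on the tool from outside, world axes, zero at the start; "ft_torque": the same for the moment, N m; "grip_width": finger opening in m.
Only numpy, scipy, OpenCV 4.12 (cv2) and the standard library are available. Lean on these libraries where they do the work, as an engineer would, in place of code of your own. Each camera call takes 0.05 s, during which the arm holds its last target. There are 200 camera calls.

## Working session

There is one attempt and no reset: what is moved stays moved. The work goes in short steps, Python scripts to look and compute and a shell command to move; the robot and the scene stay as the last step left them, time stands still between calls to the robot, and variables do not carry over. Pictures are saved under pics/ and viewed, about 12 in all and at most 16, crops included, and the job is handed in when it is done.

```bash
ls; mkdir -p pics; cat > h.py <<'E'
from cell import env
import numpy as np, cv2
def cap(n,f=None):
    c=env.capture(n)
    if f: cv2.imwrite('pics/'+f+'.png',c['pixels'][:,:,::-1])
    return c
def pts(c):
    d=c['depth'];v,u=np.mgrid[:d.shape[0],:d.shape[1]]
    K=c['K'];p=np.stack([(u-K[0,2])/K[0,0]*d,(v-K[1,2])/K[1,1]*d,d],-1)
    P=(p-c['t'])@c['R']; P[d==0]=np.nan
    return P
def st():
    s=env.read_state(); print({k:np.round(s[k],3).tolist() for k in('clock','joint_pos','position','tcp_rot','wrist_force','grip_width')})
E
python3 - <<'E'
from h import *
st()
c=cap('top','top1'); s=cap('scene','scene1')
np.savez('top1.npz',P=pts(c),**{k:c[k] for k in c}); np.savez('scene1.npz',P=pts(s),**{k:s[k] for k in s})
print(c['K'],c['R'],c['t'])
E
```

```text
pics
{'clock': 0.0, 'joint_pos': [-1.338, 0.354, 1.634, -0.0, 1.155, -0.002], 'position': [0.145, -0.607, 0.202], 'tcp_rot': [-1.31, 1.035, -1.033], 'wrist_force': [0.09, -0.163, 0.964], 'grip_width': 0.085}
[[440.09503118   0.         318.70853244]
 [  0.         440.09503118 202.78831663]
 [  0.           0.           1.        ]] [[ 3.34450633e-02 -9.99440551e-01  1.16895035e-04]
 [-9.75362275e-01 -3.26648312e-02 -2.18177544e-01]
 [ 2.18059303e-01  7.18294674e-03 -9.75909087e-01]] [-0.03523537  0.61920354  1.12162355]
```

View pics/top1.png

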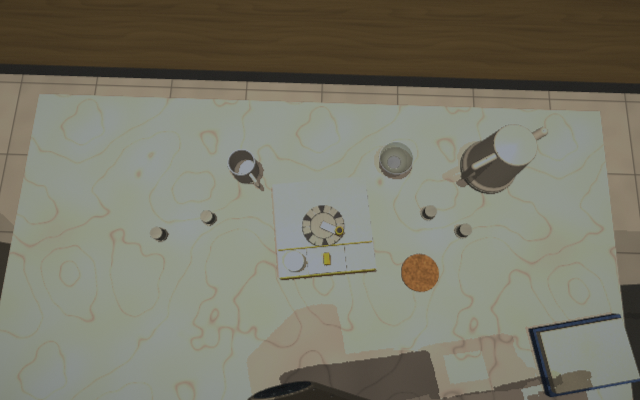

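View pics/scene1.png

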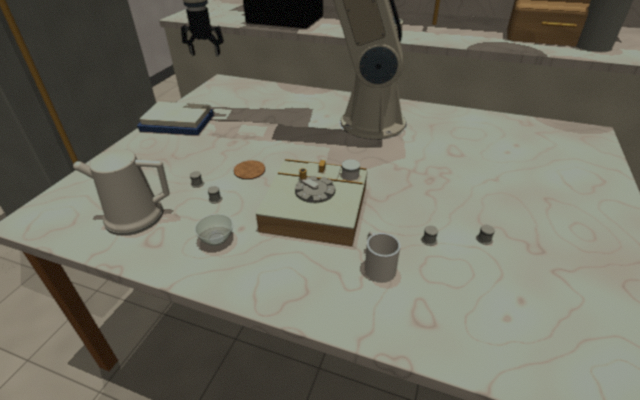

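Four pods are visible, at top-view pixels (158,234), (208,217), (429,212) and (464,230). The tin is at (296,262), grip block (327,258), knob (340,231), trivet (420,272), and the mug and bowl lie beyond the carousel.

```bash
cat >> h.py <<'E'
def circ(P,cx,cy,r,z0,z1):
    "points in a height band near (cx,cy): min enclosing circle centre"
    m=(np.hypot(P[...,0]-cx,P[...,1]-cy)<r)&(P[...,2]>z0)&(P[...,2]<z1)
    q=P[m]
    if len(q)<4: return None,len(q)
    (a,b),R=cv2.minEnclosingCircle((q[:,:2]*1000).astype(np.float32)); return [round(x,1) for x in(a,b,R,*np.median(q,0)*1000)],len(q)
E
python3 - <<'E'
from h import *
P=np.load('top1.npz')['P']
print('counter',P[300,100])
for n,u,v,z0,z1 in [('p1',158,234,.030,.06),('p2',208,217,.030,.06),('p3',429,212,.030,.06),('p4',464,230,.030,.06),('tin',296,262,.098,.13),('triv',420,272,.005,.02),('grip',327,258,.093,.12),('knob',340,231,.105,.13),('mug',243,163,.08,.1),('bowl',396,160,.04,.07),('ring',323,226,.074,.080)]:
    c=np.nanmedian(P[v-2:v+3,u-2:u+3].reshape(-1,3),0)
    print(n,np.round(c,3),circ(P,c[0],c[1],.07,z0,z1))
m=(P[...,2]>.064)&(P[...,2]<.071)&(abs(P[...,0]-P[226,323,0])<.2)&(abs(P[...,1]-P[226,323,1])<.2)
q=(P[m][:,:2]*1000).astype(np.float32); print(len(q),cv2.minAreaRect(q),cv2.boxPoints(cv2.minAreaRect(q)))
E
```

```text
counter [0.34373831 0.57288743 0.00080003]
p1 [0.525 0.421 0.038] ([530.3, 428.1, 17.8, np.float64(529.7), np.float64(428.2), np.float64(37.6)], 128)
p2 [0.576 0.289 0.037] ([580.6, 296.1, 17.6, np.float64(580.3), np.float64(295.4), np.float64(37.2)], 124)
p3 [ 0.611 -0.319  0.038] ([615.8, -323.1, 17.4, np.float64(614.6), np.float64(-322.3), np.float64(37.7)], 121)
p4 [ 0.564 -0.415  0.037] ([567.2, -417.8, 17.1, np.float64(566.7), np.float64(-416.6), np.float64(37.1)], 131)
tin [0.456 0.038 0.107] ([462.8, 20.2, 51.3, np.float64(460.0), np.float64(44.7), np.float64(106.7)], 346)
triv [ 0.448 -0.299  0.008] ([454.3, -293.1, 63.3, np.float64(447.3), np.float64(-297.7), np.float64(8.2)], 981)
grip [ 0.469 -0.041  0.101] ([487.4, -24.0, 65.4, np.float64(468.6), np.float64(-35.4), np.float64(102.2)], 129)
knob [ 0.537 -0.072  0.113] ([540.8, -68.2, 10.6, np.float64(540.3), np.float64(-67.2), np.float64(113.5)], 59)
mug [0.746 0.211 0.005] ([721.2, 198.1, 40.9, np.float64(720.1), np.float64(200.0), np.float64(88.5)], 159)
bowl [ 0.77  -0.235  0.004] ([764.6, -227.2, 50.2, np.float64(780.0), np.float64(-237.1), np.float64(48.1)], 237)
ring [ 0.554 -0.028  0.087] ([548.7, -29.6, 65.2, np.float64(559.6), np.float64(-21.5), np.float64(76.4)], 819)
5617 ((581.1702880859375, 1.553466796875), (308.3262634277344, 307.3103942871094), 7.241616249084473) [[ 408.868    134.55017]
 [ 447.60568 -170.30893]
 [ 753.47253 -131.44324]
 [ 714.73486  173.41586]]
```

```bash
python3 - <<'E'
from h import *
P=np.load('top1.npz')['P']
m=((P[...,2]>.064)&(P[...,2]<.070)).astype(np.uint8)
m=cv2.morphologyEx(m,cv2.MORPH_CLOSE,np.ones((15,15)))
n,l,s,_=cv2.connectedComponentsWithStats(m); k=l[185+10,320]
mm=(l==k)&(P[...,2]>.064)&(P[...,2]<.070); q=(P[mm][:,:2]*1000).astype(np.float32); r=cv2.minAreaRect(q); print(k,len(q),r,cv2.boxPoints(r))
print('tin',circ(P,.462,.045,.04,.098,.13)); print('triv',circ(P,.448,-.298,.06,.006,.02),'grip',circ(P,.469,-.036,.025,.096,.12))
q=P[(np.hypot(P[...,0]-.55,P[...,1]+.03)<.075)&(P[...,2]>.074)&(P[...,2]<.080)]
# robust ring outer centre: 
print('ring',np.round([q[:,0].min(),q[:,0].max(),q[:,1].min(),q[:,1].max()],4))
q=P[(np.hypot(P[...,0]-.469,P[...,1]+.036)<.025)&(P[...,2]>.096)]; print(cv2.minAreaRect((q[:,:2]*1000).astype(np.float32)))
E
```

```text
10 5192 ((558.7779541015625, -27.010162353515625), (256.6976623535156, 256.2840881347656), 7.241616725921631) [[ 415.30014    83.93088 ]
 [ 447.60568  -170.30893 ]
 [ 702.25574  -137.9512  ]
 [ 669.9502    116.288605]]
tin ([459.8, 45.3, 26.6, np.float64(459.9), np.float64(44.7), np.float64(106.7)], 344)
triv ([447.8, -296.1, 53.3, np.float64(447.4), np.float64(-297.9), np.float64(8.5)], 854) grip ([469.7, -39.7, 15.1, np.float64(469.1), np.float64(-38.3), np.float64(100.4)], 71)
ring [ 0.4761  0.6122 -0.0925  0.0276]
((470.144775390625, -38.19805908203125), (28.584583282470703, 15.456089973449707), 1.8247580528259277)
```

```bash
cat >> h.py <<'E'
from scipy.spatial.transform import Rotation as Rn
def go(x,y,z,jaw=None):
    "print offset in mm & world-z turn to TCP target in mm, jaw angle (deg mod 180)"
    s=env.read_state(); R=Rn.from_rotvec(s['tcp_rot']).as_matrix()
    a=np.degrees(np.arctan2(R[1,0],R[0,0])); d=np.array([x,y,z])-np.array(s['position'])*1000
    print('off',np.round(d,1),'jaw',round(a,1),'turn',None if jaw is None else round((jaw-a+90)%180-90,1),'tilt',np.round(R[:,1],3),'t',round(float(s['clock']),2),'F',np.round(s['wrist_force'],1),'w',round(float(s['grip_width']),4),'q6',np.round(s['joint_pos'][5],2))
E
python3 -c "
from h import *
go(460,45,150,97.24)
"; cat ..h.py | head -1; python3 -m pendant --help 2>&1 | head; 
```

```text
off [314.7 652.4 -52.4] jaw -76.5 turn -6.2 tilt [-0.     0.001 -1.   ] t 0.1 F [-0.4 -0.3  0.3] w 0.0853 q6 -0.0
from cell import env
invalid input: not JSON, or not a number
```

```bash
python3 -m pendant '{"offset":[[20,50,0],[45,95,0],[65,140,0],[85,185,0],[107,230,0],[128,275,0],[150,320,0],[172,365,0],[194,410,0],[216,450,0]],"delta_rot":[[0,0,0],[0,0,0],[0,0,0],[0,0,0],[0,0,-2],[0,0,-4],[0,0,-6],[0,0,-6.2],[0,0,-6.2],[0,0,-6.2]]}' 0 60; python3 -c "
from h import *
go(460,45.3,180,97.24)"
```

```text
clock: 1.1
position: [0.3615, -0.1554, 0.2025]
tcp_rot: [-1.265, 1.116, -1.115]
wrist_force: [1.7, -0.8, 0.1]
grip_width: 0.0854
off [ 98.5 200.7 -22.5] jaw -82.8 turn 0.0 tilt [ 0.     0.001 -1.   ] t 1.1 F [ 1.7 -0.8  0.1] w 0.0854 q6 1.03
```

```bash
python3 -m pendant '{"offset":[[20,45,0],[42,90,-10],[65,135,-20],[87,178,-22],[98,201,-22],[98,201,-22]],"delta_rot":[[0,0,0],[0,0,0],[0,0,0],[0,0,0],[0,0,0],[0,0,0]]}'; python3 - <<'E'
from h import *
go(460,45.3,74,97.24)
c=cap('wrist','w1'); P=pts(c)
print(circ(P,.460,.045,.04,.1,.13))
q=P[(np.hypot(P[...,0]-.469,P[...,1]+.038)<.025)&(P[...,2]>.096)&(P[...,2]<.11)]
print(len(q), len(q) and cv2.minAreaRect((q[:,:2]*1000).astype(np.float32)), circ(P,.541,-.068,.02,.105,.13))
E
```

```text
clock: 1.7
position: [0.4607, 0.0485, 0.1802]
tcp_rot: [-1.266, 1.114, -1.112]
wrist_force: [-0.1, -1.0, -0.1]
grip_width: 0.0857
off [  -0.7   -3.2 -106.2] jaw -82.6 turn -0.2 tilt [ 0.     0.002 -1.   ] t 1.7 F [-0.1 -1.  -0.1] w 0.0857 q6 1.54
([461.3, 45.6, 26.5, np.float64(462.4), np.float64(45.7), np.float64(107.1)], 3134)
684 ((471.35528564453125, -37.7825813293457), (29.372753143310547, 16.365434646606445), 7.2454705238342285) ([543.3, -67.8, 11.4, np.float64(542.7), np.float64(-65.7), np.float64(114.2)], 815)
```

View pics/w1.png

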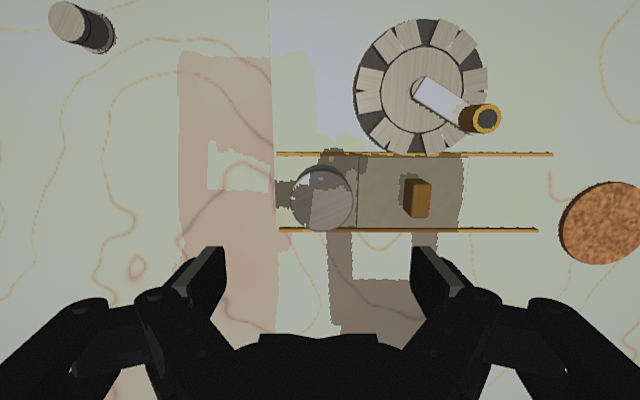

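The wrist view shows the tin at (321,199), the brass grip at (417,198) and the knob at (486,118). Their positions agree with the top view to within 2 mm.

```bash
python3 -m pendant '{"offset":[[0,-3,-40],[0,-3,-80],[0,-3,-100],[0,-3,-106],[0,-3,-106]],"delta_rot":[[0,0,0],[0,0,0],[0,0,0],[0,0,0],[0,0,0]]}' 0 60; python3 -m pendant '{"offset":[[0,0,0],[0,0,0],[0,0,0],[0,0,0],[0,0,0],[0,0,0],[0,0,3],[0,0,20],[0,0,60],[0,0,60]],"delta_rot":[[0,0,0],[0,0,0],[0,0,0],[0,0,0],[0,0,0],[0,0,0],[0,0,0],[0,0,0],[0,0,0],[0,0,0]]}' 1 60; python3 -c "
from h import *
go(447.7,-297,134,97.24)"
```

```text
clock: 2.25
position: [0.4588, 0.0432, 0.0737]
tcp_rot: [-1.268, 1.116, -1.112]
wrist_force: [0.0, -0.3, 0.1]
grip_width: 0.0853
clock: 3.25
position: [0.4623, 0.0434, 0.1387]
tcp_rot: [-1.262, 1.11, -1.116]
wrist_force: [0.3, -0.0, 0.1]
grip_width: -0.0004
off [ -14.6 -340.4   -4.7] jaw -82.6 turn -0.1 tilt [ 0.006  0.001 -1.   ] t 3.25 F [ 0.3 -0.   0.1] w -0.0004 q6 1.53
```

The grip closed on nothing, so I'm looking before moving on.

```bash
python3 - <<'E'
from h import *
c=cap('wrist','w2'); P=pts(c)
print(circ(P,.460,.045,.08,.1,.118))
t=cap('top'); print(circ(pts(t),.460,.045,.045,.1,.112))
E
```

```text
([462.4, 25.9, 61.0, np.float64(463.4), np.float64(61.5), np.float64(107.0)], 4221)
([436.0, 61.0, 14.2, np.float64(434.6), np.float64(59.4), np.float64(107.2)], 18)
```

View pics/w2.png

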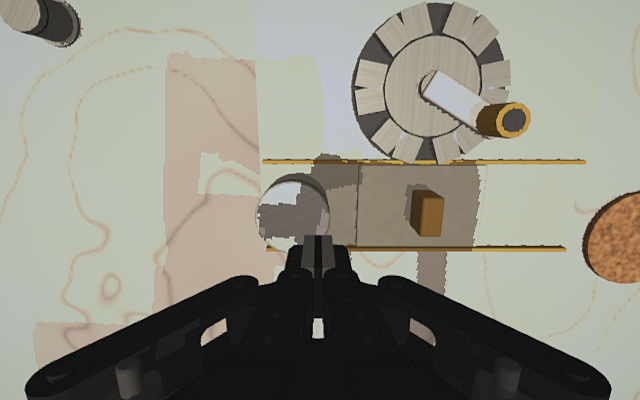

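```bash
python3 -m pendant '{"offset":[[0,0,20],[0,0,40],[0,0,40],[0,0,40]],"delta_rot":[[0,0,0],[0,0,0],[0,0,0],[0,0,0]]}' 0 40; python3 - <<'E'
from h import *
c=cap('wrist'); P=pts(c)
r=circ(P,.463,.063,.035,.1,.112);print(r); a=r[0]
go(a[0],a[1],70,97.24)
E
```

```text
clock: 3.75
position: [0.4595, 0.0433, 0.1744]
tcp_rot: [-1.266, 1.114, -1.114]
wrist_force: [0.1, -0.3, 0.3]
grip_width: 0.0577
([459.5, 60.7, 26.6, np.float64(460.9), np.float64(60.7), np.float64(107.0)], 3298)
off [   0.4   17.5 -104. ] jaw -82.6 turn -0.1 tilt [-0.001  0.001 -1.   ] t 3.8 F [ 0.2 -0.2 -0.8] w 0.0655 q6 1.53
```

```bash
python3 -m pendant '{"offset":[[0,17.5,0],[0,17.5,-40],[0,17.5,-80],[0,17.5,-98],[0,17.5,-102],[0,17.5,-102]],"delta_rot":[[0,0,0],[0,0,0],[0,0,0],[0,0,0],[0,0,0],[0,0,0]]}' 0 60; python3 -m pendant '{"offset":[[0,0,0],[0,0,0],[0,0,0],[0,0,0],[0,0,0],[0,0,0]],"delta_rot":[[0,0,0],[0,0,0],[0,0,0],[0,0,0],[0,0,0],[0,0,0]]}' 1 60; python3 -c "
from h import *
go(447.7,-297,134,97.24)"
```

```text
clock: 4.4
position: [0.4581, 0.0606, 0.071]
tcp_rot: [-1.269, 1.117, -1.112]
wrist_force: [-1.3, 0.9, 0.7]
grip_width: 0.0854
clock: 5.0
position: [0.4589, 0.0608, 0.0726]
tcp_rot: [-1.267, 1.115, -1.113]
wrist_force: [-3.8, 0.3, 11.4]
grip_width: 0.0482
off [ -11.2 -357.8   61.4] jaw -82.6 turn -0.1 tilt [-0.001  0.001 -1.   ] t 5.0 F [-3.8  0.3 11.4] w 0.0482 q6 1.57
```

```bash
python3 -m pendant '{"offset":[[0,0,3],[0,0,6],[0,0,10],[0,0,10]],"delta_rot":[[0,0,0],[0,0,0],[0,0,0],[0,0,0]]}' 1 60; python3 -c "
from h import *
cap('wrist','w3')"
```

```text
clock: 5.4
position: [0.4593, 0.0608, 0.0832]
tcp_rot: [-1.267, 1.115, -1.113]
wrist_force: [0.1, -0.4, -2.5]
grip_width: 0.0478
```

View pics/w3.png

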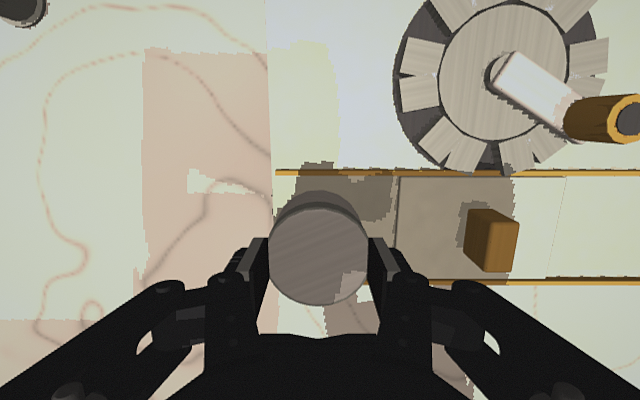

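The tin is now held, centred between the pads at (318,255). Carrying it to the trivet.

```bash
python3 -m pendant '{"offset":[[0,0,25],[0,0,50],[0,-30,52],[-2,-70,52],[-4,-110,52],[-6,-150,52],[-7,-190,52],[-8,-230,52],[-9,-270,52],[-10,-310,52]],"delta_rot":[[0,0,0],[0,0,0],[0,0,0],[0,0,0],[0,0,0],[0,0,0],[0,0,0],[0,0,0],[0,0,0],[0,0,0]]}'; python3 -c "
from h import *
go(448.5,-297,14.5,97.24)"
```

```text
clock: 6.45
position: [0.4486, -0.2508, 0.1347]
tcp_rot: [-1.267, 1.115, -1.113]
wrist_force: [0.1, 0.6, -2.5]
grip_width: 0.0484
off [-1.000e-01 -4.620e+01 -1.202e+02] jaw -82.7 turn -0.1 tilt [-0.001  0.001 -1.   ] t 6.45 F [ 0.1  0.6 -2.5] w 0.0484 q6 0.93
```

```bash
python3 -m pendant '{"offset":[[0,-35,0],[0,-46,-20],[0,-46,-60],[0,-46,-95],[0,-46,-110],[0,-46,-115],[0,-46,-118],[0,-46,-120],[0,-46,-120]],"delta_rot":[[0,0,0],[0,0,0],[0,0,0],[0,0,0],[0,0,0],[0,0,0],[0,0,0],[0,0,0],[0,0,0]]}'; python3 -m pendant '{"offset":[[0,0,0],[0,0,0],[0,0,0],[0,0,0],[0,0,0],[0,0,10],[0,0,50],[0,0,90],[0,0,130],[0,0,130]],"delta_rot":[[0,0,0],[0,0,0],[0,0,0],[0,0,0],[0,0,0],[0,0,0],[0,0,0],[0,0,0],[0,0,0],[0,0,0]]}' 0; python3 - <<'E'
from h import *
c=cap('wrist'); P=pts(c); print(circ(P,.448,-.297,.045,.04,.06)); print(circ(P,.448,-.297,.06,.005,.012))
go(470.5,-38.1,145,97.24)
E
```

```text
clock: 7.35
position: [0.4492, -0.2972, 0.0154]
tcp_rot: [-1.267, 1.114, -1.114]
wrist_force: [-0.7, -0.5, -1.7]
grip_width: 0.0484
clock: 8.35
position: [0.4523, -0.2992, 0.1514]
tcp_rot: [-1.265, 1.106, -1.122]
wrist_force: [0.6, 0.1, 0.0]
grip_width: 0.0855
([450.1, -297.4, 26.5, np.float64(451.2), np.float64(-297.1), np.float64(48.1)], 2528)
([449.9, -297.6, 52.0, np.float64(462.9), np.float64(-296.0), np.float64(8.1)], 4767)
off [ 19.5 260.3  -3.8] jaw -82.6 turn -0.1 tilt [ 0.006 -0.003 -1.   ] t 8.4 F [-0.5 -0.3 -1.2] w 0.0853 q6 0.85
```

Tin stands centred on the trivet. Next the shutter.

```bash
python3 -m pendant '{"offset":[[3,45,0],[7,90,0],[10,135,0],[14,180,0],[17,225,0],[19.5,260,-5],[19.5,260,-40],[19.5,260,-65],[19.5,260,-69],[19.5,260,-69]],"delta_rot":[[0,0,0],[0,0,0],[0,0,0],[0,0,0],[0,0,0],[0,0,0],[0,0,0],[0,0,0],[0,0,0],[0,0,0]]}' 0.4 40;  python3 -m pendant '{"offset":[[0,0,0],[0,0,0],[0,0,0],[0,0,0],[0,0,0],[0,0,0]],"delta_rot":[[0,0,0],[0,0,0],[0,0,0],[0,0,0],[0,0,0],[0,0,0]]}' 1; python3 -c "
from h import *
go(470.5,-38.1,80,97.24)"
```

```text
clock: 9.4
position: [0.4694, -0.0383, 0.0789]
tcp_rot: [-1.268, 1.111, -1.117]
wrist_force: [0.9, 0.2, 0.9]
grip_width: 0.051
clock: 10.0
position: [0.4695, -0.0384, 0.0791]
tcp_rot: [-1.267, 1.111, -1.118]
wrist_force: [-0.3, -0.3, 1.0]
grip_width: -0.0001
off [1.  0.3 0.9] jaw -82.7 turn -0.1 tilt [ 0.003 -0.003 -1.   ] t 10.0 F [-0.3 -0.3  1. ] w -0.0001 q6 1.36
```

```bash
python3 -c "
from h import *
cap('wrist','w4')"
```

```text
(no output)
```

View pics/w4.png

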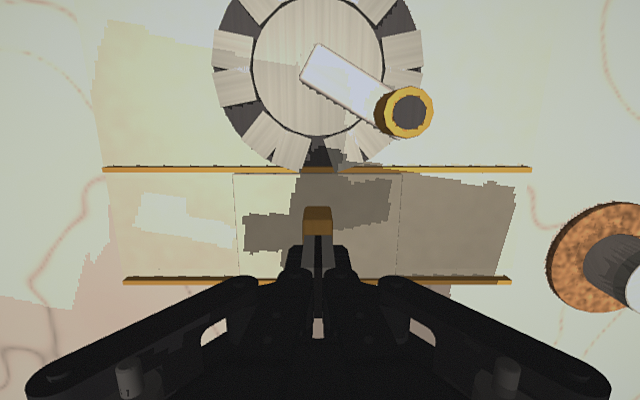

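```bash
python3 - <<'E'
from h import *
c=cap('wrist'); P=pts(c); st()
for v in range(200,340,8): print(v,np.round(P[v,318]*1000,0),np.round(P[v,306]*1000,0))
print(np.round(-c['R'].T@c['t'],3), np.round(c['R'][2],3))
E
```

```text
{'clock': 10.1, 'joint_pos': [-0.083, 0.285, 2.066, -0.004, 0.788, 1.362], 'position': [0.469, -0.038, 0.079], 'tcp_rot': [-1.267, 1.111, -1.117], 'wrist_force': [-0.342, 0.209, -0.032], 'grip_width': -0.0}
200 [489. -36.  72.] [488. -29.  73.]
208 [486. -37.  79.] [485. -30.  78.]
216 [486. -37.  94.] [485. -30.  95.]
224 [484. -37. 102.] [483. -31. 100.]
232 [480. -37. 101.] [478. -31. 100.]
240 [482. -37. 117.] [482. -32. 119.]
248 [482. -37. 127.] [481. -32. 127.]
256 [482. -37. 134.] [481. -32. 134.]
264 [481. -37. 141.] [481. -32. 141.]
272 [480. -37. 145.] [482. -33. 149.]
280 [477. -38. 145.] [483. -33. 157.]
288 [473. -38. 144.] [482. -33. 161.]
296 [470. -38. 145.] [482. -33. 166.]
304 [466. -39. 145.] [482. -33. 169.]
312 [463. -39. 145.] [479. -34. 168.]
320 [354. -54.  -1.] [468. -34. 158.]
328 [346. -55.   0.] [465. -35. 157.]
336 [336. -56.  -0.] [463. -35. 160.]
[ 0.536 -0.03   0.25 ] [-0.254 -0.036 -0.966]
```

```bash
python3 -m pendant '{"offset":[[0,0,30],[0,0,60],[0,0,60],[0,0,60]],"delta_rot":[[0,0,0],[0,0,0],[0,0,0],[0,0,0]]}'; python3 - <<'E'
from h import *
print(env.grip_point_offset)
c=cap('wrist','w5'); P=pts(c); st()
m=(np.hypot(P[...,0]-.4695,P[...,1]+.038)<.03)&(P[...,2]>.108)
q=P[m]*1000; i=np.argsort(q[:,2])[:400:40]; print(np.round(q[i]))
E
```

```text
clock: 10.5
position: [0.4698, -0.0383, 0.1394]
tcp_rot: [-1.267, 1.11, -1.118]
wrist_force: [-0.5, -0.0, -0.5]
grip_width: -0.0001
0.0187
{'clock': 10.55, 'joint_pos': [-0.083, 0.192, 2.019, -0.003, 0.928, 1.362], 'position': [0.469, -0.038, 0.139], 'tcp_rot': [-1.268, 1.111, -1.117], 'wrist_force': [-0.306, 0.726, -0.142], 'grip_width': -0.0}
[[481. -36. 171.]
 [481. -32. 174.]
 [477. -29. 175.]
 [482. -38. 176.]
 [477. -29. 177.]
 [482. -37. 178.]
 [482. -36. 179.]
 [479. -46. 179.]
 [479. -45. 180.]
 [482. -34. 181.]]
```

View pics/w5.png

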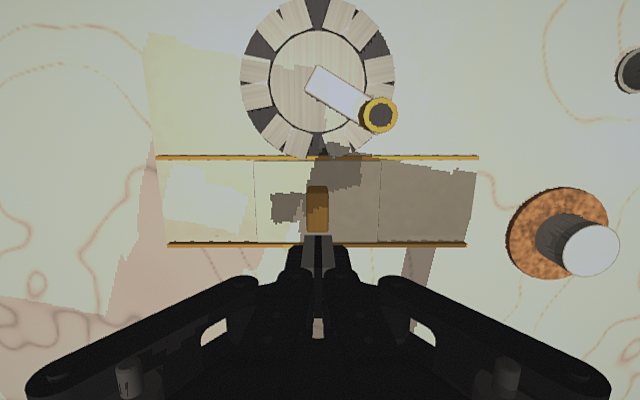

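The depth readings put the closed fingertips about 25–30 mm above the reported TCP. That also explains why both grasps closed near the very top. I'll check by contact, going lower in small steps.

```bash
python3 -m pendant '{"offset":[[1,0,-30],[1,0,-60],[1,0,-70],[1,0,-75],[1,0,-80],[1,0,-80]],"delta_rot":[[0,0,0],[0,0,0],[0,0,0],[0,0,0],[0,0,0],[0,0,0]]}' 0.4 40;  python3 -m pendant '{"offset":[[0,0,0],[0,0,0],[0,0,0],[0,0,0],[0,0,0]],"delta_rot":[[0,0,0],[0,0,0],[0,0,0],[0,0,0],[0,0,0]]}' 1 40
```

```text
clock: 11.15
position: [0.4702, -0.0383, 0.0587]
tcp_rot: [-1.268, 1.111, -1.117]
wrist_force: [-0.4, 0.1, 0.2]
grip_width: 0.0509
clock: 11.65
position: [0.4708, -0.038, 0.0595]
tcp_rot: [-1.266, 1.111, -1.118]
wrist_force: [-1.4, 3.4, 5.8]
grip_width: 0.0151
```

Gripped with the reported TCP at 59 mm, below the plate, so the fingertip offset is confirmed. Sliding the shutter open.

```bash
python3 -m pendant '{"offset":[[-2,15,0],[-4,30,0],[-6,45,0],[-8,60,0],[-10,75,0],[-11.5,90,0],[-12.5,98,0],[-13,101,0],[-13,101,0]],"delta_rot":[[0,0,0],[0,0,0],[0,0,0],[0,0,0],[0,0,0],[0,0,0],[0,0,0],[0,0,0],[0,0,0]]}';  python3 -m pendant '{"offset":[[0,0,0],[0,0,0],[0,0,0],[0,0,0],[0,0,40],[0,0,90],[0,0,140],[0,0,150]],"delta_rot":[[0,0,0],[0,0,0],[0,0,0],[0,0,0],[0,0,0],[0,0,0],[0,0,0],[0,0,0]]}' 0; python3 - <<'E'
from h import *
c=cap('wrist','w6'); P=pts(c); st()
q=P[(np.hypot(P[...,0]-.458,P[...,1]-.061)<.03)&(P[...,2]>.096)&(P[...,2]<.11)]
print(len(q), len(q) and cv2.minAreaRect((q[:,:2]*1000).astype(np.float32)))
E
```

```text
clock: 12.55
position: [0.458, 0.0613, 0.0596]
tcp_rot: [-1.269, 1.107, -1.119]
wrist_force: [3.5, -13.4, -4.0]
grip_width: 0.015
clock: 13.35
position: [0.4611, 0.0619, 0.2151]
tcp_rot: [-1.262, 1.101, -1.122]
wrist_force: [1.7, 0.4, -0.4]
grip_width: 0.0855
{'clock': 13.4, 'joint_pos': [0.135, 0.081, 1.958, -0.006, 1.091, 1.578], 'position': [0.461, 0.062, 0.214], 'tcp_rot': [-1.263, 1.102, -1.122], 'wrist_force': [0.398, 1.345, 2.191], 'grip_width': 0.085}
519 ((458.7608642578125, 61.26055145263672), (29.238927841186523, 15.5630521774292), 7.620820999145508)
```

View pics/w6.png

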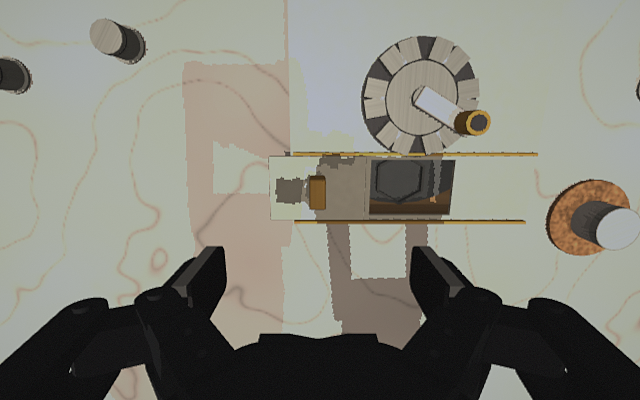

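The shutter is fully open: the block moved 99.9 mm, the window is at (410,187) and shows the pocket. Now the first pod.

```bash
python3 -m pendant '{"offset":[[20,40,0],[42,80,-10],[63,120,-30],[84,160,-50],[104,200,-70],[121,234,-75],[121,234,-75]],"delta_rot":[[0,0,0],[0,0,0],[0,0,0],[0,0,0],[0,0,0],[0,0,0],[0,0,0]]}' 0; cat >> h.py <<'E'
def pod(x,y,z=-5):
    P=pts(cap('wrist')); r=circ(P,x/1e3,y/1e3,.06,.030,.045); print(r)
    if r[0]: go(r[0][0],r[0][1],z,97.24)
E
python3 -c "
from h import *
pod(582,296)"
```

```text
clock: 14.1
position: [0.5817, 0.2992, 0.1353]
tcp_rot: [-1.266, 1.102, -1.119]
wrist_force: [0.3, -0.3, -0.2]
grip_width: 0.0855
([582.2, 296.9, 17.0, np.float64(583.3), np.float64(297.1), np.float64(38.0)], 1101)
off [   1.4   -0.2 -140.9] jaw -82.4 turn -0.4 tilt [ 0.009 -0.006 -1.   ] t 14.15 F [-0.5  0.1  0.7] w 0.0848 q6 1.92
```

```bash
python3 -m pendant '{"offset":[[1,0,-45],[1,0,-90],[1,0,-125],[1,0,-136],[1,0,-140],[1,0,-140]],"delta_rot":[[0,0,0],[0,0,0],[0,0,0],[0,0,0],[0,0,0],[0,0,0]]}' 0 40;python3 -m pendant '{"offset":[[0,0,0],[0,0,0],[0,0,0],[0,0,0],[0,0,0],[0,0,0]],"delta_rot":[[0,0,0],[0,0,0],[0,0,0],[0,0,0],[0,0,0],[0,0,0]]}' 1 40; python3 -m pendant '{"offset":[[0,0,10],[0,0,30],[0,0,60],[0,0,100],[0,0,140],[0,0,140]],"delta_rot":[[0,0,0],[0,0,0],[0,0,0],[0,0,0],[0,0,0],[0,0,0]]}' 1; python3 -c "
from h import *
cap('wrist','w7'); go(471.7,-38,140,97.24)"
```

```text
clock: 14.75
position: [0.5823, 0.2969, -0.0032]
tcp_rot: [-1.266, 1.102, -1.12]
wrist_force: [0.6, -0.2, 0.0]
grip_width: 0.0856
clock: 15.35
position: [0.5828, 0.2973, -0.002]
tcp_rot: [-1.265, 1.101, -1.12]
wrist_force: [-1.8, -0.8, 7.7]
grip_width: 0.0319
clock: 15.95
position: [0.5863, 0.2991, 0.145]
tcp_rot: [-1.255, 1.096, -1.121]
wrist_force: [1.0, -0.0, -1.1]
grip_width: 0.0321
off [-113.1 -336.3   -2.1] jaw -82.4 turn -0.3 tilt [ 0.016 -0.002 -1.   ] t 16.0 F [-0.2 -0.5 -1.4] w 0.0319 q6 1.92
```

View pics/w7.png

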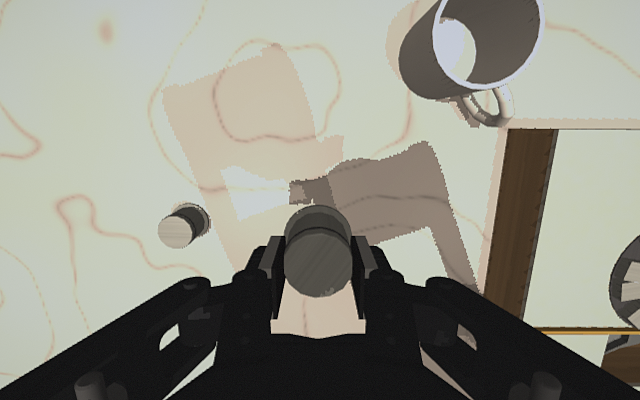

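The pod is held upright, centred at (319,260). Carrying it to the window.

```bash
python3 -m pendant '{"offset":[[-14,-42,0],[-28,-84,0],[-42,-126,0],[-56,-168,0],[-70,-210,0],[-84,-252,0],[-98,-294,0],[-110,-325,0],[-113,-336,-2],[-113,-336,-2]],"delta_rot":[[0,0,-0.3],[0,0,-0.3],[0,0,-0.3],[0,0,-0.3],[0,0,-0.3],[0,0,-0.3],[0,0,-0.3],[0,0,-0.3],[0,0,-0.3],[0,0,-0.3]]}'; python3 -c "
from h import *
go(472,-38,17,97.24)"
```

```text
clock: 17.0
position: [0.471, -0.0386, 0.1395]
tcp_rot: [-1.256, 1.105, -1.126]
wrist_force: [0.9, 0.2, -0.3]
grip_width: 0.032
off [   1.     0.6 -122.5] jaw -82.9 turn 0.1 tilt [ 0.015 -0.002 -1.   ] t 17.0 F [ 0.9  0.2 -0.3] w 0.032 q6 1.36
```

```bash
python3 -m pendant '{"offset":[[1,0.6,-30],[1,0.6,-60],[1,0.6,-85],[1,0.6,-100],[1,0.6,-112],[1,0.6,-118],[1,0.6,-122],[1,0.6,-122]],"delta_rot":[[0,0.9,0],[0,0.9,0],[0,0.9,0],[0,0.9,0],[0,0.9,0],[0,0.9,0],[0,0.9,0],[0,0.9,0]]}'; python3 -m pendant '{"offset":[[0,0,0],[0,0,0],[0,0,0]],"delta_rot":[[0,0,0],[0,0,0],[0,0,0]]}' 0.5;python3 -m pendant '{"offset":[[0,0,15],[0,0,50],[0,0,90],[0,0,130],[0,0,150],[0,0,150]],"delta_rot":[[0,0,0],[0,0,0],[0,0,0],[0,0,0],[0,0,0],[0,0,0]]}' 0.5; python3 -c "
from h import *
cap('wrist','w8'); P=pts(env.capture('wrist'));print(circ(P,.472,-.038,.03,.045,.062)); print(circ(P,.543,-.068,.02,.105,.13)); go(543,-68,120)"
```

```text
clock: 17.8
position: [0.4722, -0.0377, 0.0175]
tcp_rot: [-1.267, 1.116, -1.118]
wrist_force: [1.0, 0.3, -1.1]
grip_width: 0.0319
clock: 18.1
position: [0.4726, -0.0378, 0.018]
tcp_rot: [-1.266, 1.116, -1.118]
wrist_force: [0.3, -0.4, 0.5]
grip_width: 0.043
clock: 18.7
position: [0.4749, -0.038, 0.1714]
tcp_rot: [-1.262, 1.111, -1.122]
wrist_force: [1.1, 0.5, -0.8]
grip_width: 0.0427
([472.0, -37.8, 17.0, np.float64(473.0), np.float64(-37.8), np.float64(55.0)], 978)
([542.9, -68.2, 11.0, np.float64(543.0), np.float64(-67.5), np.float64(114.4)], 757)
off [ 70.4 -30.2 -48.1] jaw -82.9 turn None tilt [ 0.002 -0.002 -1.   ] t 18.8 F [ 0.3  0.1 -0.4] w 0.0427 q6 1.37
```

View pics/w8.png

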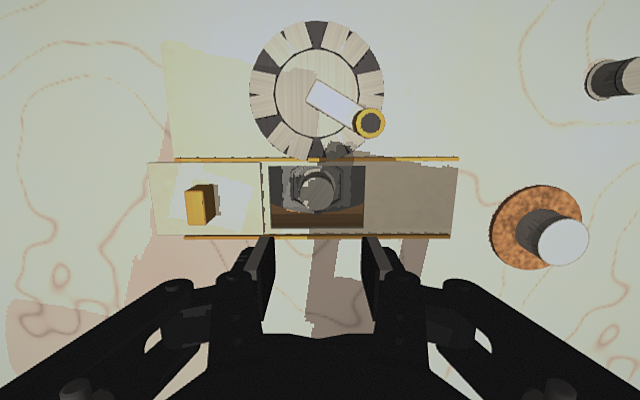

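Pod one stands upright in the pocket at (316,190), centred. Next is gripping the knob and computing the arc.

```bash
cat >> h.py <<'E'
def arc(k,z=0,C=(560,-26.8),n=10):
    a0=np.radians(247.7+60*k); f=lambda t:44.8*np.array([np.cos(t),np.sin(t)])
    print(k,[[*np.round(f(a0+np.radians(60*i/n))-f(a0),1).tolist(),z] for i in range(1,n+1)],'knob end',np.round(f(a0+np.pi/3)+C,1))
E
python3 -m pendant '{"offset":[[35,-15,0],[68.5,-30,-10],[68.5,-30,-45],[68.5,-30,-80],[68.5,-30,-98],[68.5,-30,-103],[68.5,-30,-103]],"delta_rot":[[0,0,0],[0,0,0],[0,0,0],[0,0,0],[0,0,0],[0,0,0],[0,0,0]]}' 0.5; python3 -m pendant '{"offset":[[0,0,0],[0,0,0],[0,0,0],[0,0,0],[0,0,0]],"delta_rot":[[0,0,0],[0,0,0],[0,0,0],[0,0,0],[0,0,0]]}' 1 60; python3 -c "
from h import *
go(542.9,-68.2,68)
for k in range(4):arc(k)"
```

```text
clock: 19.5
position: [0.5398, -0.0677, 0.0636]
tcp_rot: [-1.268, 1.117, -1.117]
wrist_force: [0.6, 0.6, 1.1]
grip_width: 0.0424
clock: 20.0
position: [0.5403, -0.0681, 0.0644]
tcp_rot: [-1.267, 1.116, -1.118]
wrist_force: [-2.0, -5.6, 6.7]
grip_width: 0.0201
off [ 2.6 -0.1  3.6] jaw -82.9 turn None tilt [-0.    -0.002 -1.   ] t 20.0 F [-2.  -5.6  6.7] w 0.0201 q6 1.32
0 [[4.4, -1.5, 0], [9.0, -2.6, 0], [13.6, -3.2, 0], [18.3, -3.3, 0], [23.0, -2.9, 0], [27.6, -2.1, 0], [32.1, -0.7, 0], [36.4, 1.1, 0], [40.5, 3.3, 0], [44.4, 6.0, 0]] knob end [587.4 -62.2]
1 [[3.6, 3.1, 0], [6.8, 6.5, 0], [9.6, 10.2, 0], [12.0, 14.2, 0], [14.1, 18.4, 0], [15.6, 22.9, 0], [16.7, 27.4, 0], [17.3, 32.1, 0], [17.4, 36.8, 0], [17.0, 41.4, 0]] knob end [604.4 -20.8]
2 [[-0.9, 4.6, 0], [-2.2, 9.1, 0], [-4.0, 13.4, 0], [-6.3, 17.5, 0], [-8.9, 21.4, 0], [-12.0, 24.9, 0], [-15.4, 28.2, 0], [-19.2, 31.0, 0], [-23.2, 33.4, 0], [-27.4, 35.4, 0]] knob end [577.   14.6]
3 [[-4.4, 1.5, 0], [-9.0, 2.6, 0], [-13.6, 3.2, 0], [-18.3, 3.3, 0], [-23.0, 2.9, 0], [-27.6, 2.1, 0], [-32.1, 0.7, 0], [-36.4, -1.1, 0], [-40.5, -3.3, 0], [-44.4, -6.0, 0]] knob end [532.6   8.6]
```

```bash
cat >> h.py <<'E'
def rarc(d=60,n=10,C=(560,-26.8)):
    "rigid turn of the tool about the wheel axis from the measured pose"
    v=np.array(env.read_state()['position'][:2])*1000-C
    f=lambda t:np.array([[np.cos(t),-np.sin(t)],[np.sin(t),np.cos(t)]])@v-v
    print('v',np.round(v,1),np.round(np.hypot(*v),1),[np.round(f(np.radians(d*i/n)),1).tolist() for i in range(1,n+1)])
E
python3 -m pendant '{"offset":[[0,0,3],[0,0,6],[0,0,9],[0,0,12],[0,0,12]],"delta_rot":[[0,0,0],[0,0,0],[0,0,0],[0,0,0],[0,0,0]]}'; python3 -c "
from h import *
rarc(); go(0,0,0)
P=pts(env.capture('top'));print(circ(P,.5415,-.068,.018,.105,.14))"
```

```text
clock: 20.5
position: [0.5402, -0.0681, 0.0766]
tcp_rot: [-1.267, 1.116, -1.118]
wrist_force: [-0.3, -4.1, -5.4]
grip_width: 0.0197
v [-19.8 -41.3] 45.8 [[4.4, -1.8], [9.0, -3.2], [13.7, -4.1], [18.5, -4.5], [23.3, -4.4], [28.0, -3.8], [32.7, -2.6], [37.2, -1.1], [41.6, 1.0], [45.7, 3.5]]
off [-540.2   68.1  -76.6] jaw -82.8 turn None tilt [-0.    -0.002 -1.   ] t 20.5 F [-0.3 -4.1 -5.4] w 0.0197 q6 1.32
(None, 0)
```

```bash
python3 -m pendant '{"offset":[[4.4,-1.8,0],[9,-3.2,0],[13.7,-4.1,0],[18.5,-4.5,0],[23.3,-4.4,0],[28,-3.8,0],[32.7,-2.6,0],[37.2,-1.1,0],[41.6,1,0],[45.7,3.5,0]],"delta_rot":[[0,0,6],[0,0,12],[0,0,18],[0,0,24],[0,0,30],[0,0,36],[0,0,42],[0,0,48],[0,0,54],[0,0,60]]}'; python3 -c "
from h import *
go(560+25.9,-26.8-37.8,64.5,-22.8)"
```

```text
clock: 21.55
position: [0.5856, -0.0636, 0.0759]
tcp_rot: [-1.548, 0.31, -0.31]
wrist_force: [1.0, 1.3, -4.7]
grip_width: 0.0199
off [  0.3  -1.  -11.4] jaw -22.6 turn -0.2 tilt [ 0.  0. -1.] t 21.55 F [ 1.   1.3 -4.7] w 0.0199 q6 0.28
```

```bash
python3 -m pendant '{"offset":[[0,-0.5,-4],[0,-0.5,-8],[0,-0.5,-11],[0,-0.5,-11]],"delta_rot":[[0,0,0],[0,0,0],[0,0,0],[0,0,0]]}'; python3 -m pendant '{"offset":[[0,0,0],[0,0,0],[0,0,0],[0,0,25],[0,0,75],[0,0,95]],"delta_rot":[[0,0,0],[0,0,0],[0,0,0],[0,0,0],[0,0,0],[0,0,0]]}' 0.5; python3 -c "
from h import *
P=pts(env.capture('wrist'));print(circ(P,.5874,-.0622,.02,.105,.14),circ(P,.5874,-.0622,.02,.08,.14))
P=pts(env.capture('top'))
for p in [(530,428),(616,-323),(568,-418)]: print(circ(P,p[0]/1e3,p[1]/1e3,.08,.03,.045))
go(617,-323,110,97.24)"
```

```text
clock: 21.95
position: [0.5855, -0.0637, 0.0647]
tcp_rot: [-1.547, 0.311, -0.311]
wrist_force: [1.1, 3.3, -3.6]
grip_width: 0.02
clock: 22.55
position: [0.5874, -0.0641, 0.1637]
tcp_rot: [-1.547, 0.308, -0.315]
wrist_force: [0.1, 0.1, -0.0]
grip_width: 0.0426
([587.6, -62.5, 10.9, np.float64(588.1), np.float64(-61.4), np.float64(114.3)], 677) ([585.6, -59.2, 16.8, np.float64(586.5), np.float64(-57.3), np.float64(113.2)], 1148)
([529.8, 429.0, 17.2, np.float64(529.8), np.float64(427.9), np.float64(37.4)], 129)
([615.3, -323.4, 17.1, np.float64(614.6), np.float64(-322.8), np.float64(37.8)], 123)
([567.3, -417.5, 17.5, np.float64(566.5), np.float64(-416.7), np.float64(37.0)], 130)
off [  29.  -258.8  -53.6] jaw -22.7 turn -60.0 tilt [ 0.007 -0.    -1.   ] t 22.65 F [ 0.  -0.3  1.1] w 0.0434 q6 0.28
```

Pin home, with the knob top at 114.3 mm as at the start. Next pod, p3.

```bash
python3 -m pendant '{"offset":[[3,-20,0],[6,-50,0],[10,-85,0],[14,-120,0],[18,-160,-10],[21,-200,-25],[25,-235,-40],[29,-259,-50],[29,-259,-50],[29,-259,-50]],"delta_rot":[[0,0,-7.5],[0,0,-15],[0,0,-22.5],[0,0,-30],[0,0,-37.5],[0,0,-45],[0,0,-52.5],[0,0,-60],[0,0,-60],[0,0,-60]]}' 0; python3 -c "
from h import *
pod(617,-323,-5)"
```

```text
clock: 23.65
position: [0.616, -0.3231, 0.1122]
tcp_rot: [-1.27, 1.112, -1.119]
wrist_force: [0.8, -0.2, -0.8]
grip_width: 0.0853
([617.9, -323.1, 17.1, np.float64(619.2), np.float64(-322.9), np.float64(38.0)], 1304)
off [   1.5   -0.6 -117.9] jaw -82.6 turn -0.1 tilt [ 0.002 -0.005 -1.   ] t 23.7 F [ 0.4  0.8 -0.7] w 0.0851 q6 0.96
```

```bash
python3 -m pendant '{"offset":[[1.5,-0.5,-45],[1.5,-0.5,-90],[1.5,-0.5,-110],[1.5,-0.5,-116],[1.5,-0.5,-116]],"delta_rot":[[0,0,0],[0,0,0],[0,0,0],[0,0,0],[0,0,0]]}' 0 40;python3 -m pendant '{"offset":[[0,0,0],[0,0,0],[0,0,0],[0,0,0],[0,0,0],[0,0,0]],"delta_rot":[[0,0,0],[0,0,0],[0,0,0],[0,0,0],[0,0,0],[0,0,0]]}' 1 40; python3 -m pendant '{"offset":[[0,0,10],[0,0,30],[0,0,60],[0,0,100],[0,0,140],[0,0,140]],"delta_rot":[[0,0,0],[0,0,0],[0,0,0],[0,0,0],[0,0,0],[0,0,0]]}' 1; python3 -c "
from h import *
go(472,-38,140,97.24)"
```

```text
clock: 24.2
position: [0.618, -0.322, -0.0031]
tcp_rot: [-1.271, 1.109, -1.117]
wrist_force: [0.2, 0.8, -0.3]
grip_width: 0.0854
clock: 24.8
position: [0.6186, -0.3222, -0.0016]
tcp_rot: [-1.27, 1.108, -1.118]
wrist_force: [-0.8, 1.6, 6.9]
grip_width: 0.0322
clock: 25.4
position: [0.6222, -0.3242, 0.146]
tcp_rot: [-1.267, 1.099, -1.126]
wrist_force: [-0.6, -0.6, 0.4]
grip_width: 0.032
off [-150.2  286.2   -6. ] jaw -82.5 turn -0.2 tilt [ 0.013 -0.01  -1.   ] t 25.4 F [-0.6 -0.6  0.4] w 0.032 q6 0.96
```

```bash
python3 -m pendant '{"offset":[[-20,40,0],[-41,78,0],[-62,117,0],[-83,157,0],[-104,197,0],[-124,236,0],[-144,275,0],[-150,286,-4],[-150,286,-6],[-150,286,-6]],"delta_rot":[[0.3,0.4,-0.2],[0.5,0.7,-0.2],[0.5,0.7,-0.2],[0.5,0.7,-0.2],[0.5,0.7,-0.2],[0.5,0.7,-0.2],[0.5,0.7,-0.2],[0.5,0.7,-0.2],[0.5,0.7,-0.2],[0.5,0.7,-0.2]]}'; python3 -c "
from h import *
go(472,-38,17,97.24)"
```

```text
clock: 26.4
position: [0.4728, -0.0387, 0.1401]
tcp_rot: [-1.268, 1.113, -1.117]
wrist_force: [0.5, -0.7, -0.7]
grip_width: 0.0316
off [  -0.8    0.7 -123.1] jaw -82.7 turn -0.1 tilt [ 0.001 -0.002 -1.   ] t 26.4 F [ 0.5 -0.7 -0.7] w 0.0316 q6 1.36
```

```bash
python3 -m pendant '{"offset":[[-0.8,0.7,-30],[-0.8,0.7,-60],[-0.8,0.7,-85],[-0.8,0.7,-100],[-0.8,0.7,-112],[-0.8,0.7,-118],[-0.8,0.7,-123],[-0.8,0.7,-123]],"delta_rot":[[0,0,0],[0,0,0],[0,0,0],[0,0,0],[0,0,0],[0,0,0],[0,0,0],[0,0,0]]}'; python3 -m pendant '{"offset":[[0,0,0],[0,0,0],[0,0,0]],"delta_rot":[[0,0,0],[0,0,0],[0,0,0]]}' 0.5;python3 -m pendant '{"offset":[[0,0,15],[0,0,50],[0,0,90],[0,0,130],[0,0,150],[0,0,150]],"delta_rot":[[0,0,0],[0,0,0],[0,0,0],[0,0,0],[0,0,0],[0,0,0]]}' 0.5; python3 -c "
from h import *
P=pts(env.capture('wrist'));print(circ(P,.472,-.038,.03,.045,.062)); print(circ(P,.5876,-.0625,.02,.105,.13)); go(588.5,-62.4,64,97.2)"
```

```text
clock: 27.2
position: [0.4722, -0.0383, 0.017]
tcp_rot: [-1.268, 1.113, -1.117]
wrist_force: [0.2, 0.0, -0.4]
grip_width: 0.0323
clock: 27.5
position: [0.4726, -0.0383, 0.0175]
tcp_rot: [-1.267, 1.112, -1.118]
wrist_force: [-0.0, 0.2, -0.4]
grip_width: 0.0423
clock: 28.1
position: [0.4749, -0.0384, 0.1709]
tcp_rot: [-1.263, 1.107, -1.121]
wrist_force: [-0.0, -0.2, 0.1]
grip_width: 0.0427
([471.5, -38.3, 17.1, np.float64(472.7), np.float64(-38.1), np.float64(55.0)], 969)
([587.3, -62.4, 11.1, np.float64(586.7), np.float64(-61.8), np.float64(114.4)], 898)
off [ 114.8  -24.1 -105. ] jaw -82.7 turn -0.1 tilt [ 0.006 -0.003 -1.   ] t 28.15 F [-0.3 -0.   0.2] w 0.0426 q6 1.36
```

Pod two seated (top at 55.0, centred). Grip the knob and lift.

```bash
python3 -m pendant '{"offset":[[40,-10,0],[80,-20,0],[115,-24,-10],[115,-24,-45],[115,-24,-80],[115,-24,-100],[115,-24,-105],[115,-24,-105]],"delta_rot":[[0,0,0],[0,0,0],[0,0,0],[0,0,0],[0,0,0],[0,0,0],[0,0,0],[0,0,0]]}' 0.5; python3 -m pendant '{"offset":[[0,0,0],[0,0,0],[0,0,0],[0,0,0],[0,0,0]],"delta_rot":[[0,0,0],[0,0,0],[0,0,0],[0,0,0],[0,0,0]]}' 1 60;  python3 -m pendant '{"offset":[[0,0,3],[0,0,6],[0,0,9],[0,0,12],[0,0,12]],"delta_rot":[[0,0,0],[0,0,0],[0,0,0],[0,0,0],[0,0,0]]}'; python3 -c "
from h import *
rarc(); go(0,0,0)"
```

```text
clock: 28.95
position: [0.5874, -0.0621, 0.0624]
tcp_rot: [-1.267, 1.112, -1.118]
wrist_force: [0.2, 0.6, 0.9]
grip_width: 0.0429
clock: 29.45
position: [0.5881, -0.0623, 0.0634]
tcp_rot: [-1.266, 1.111, -1.119]
wrist_force: [-1.1, -0.7, 6.3]
grip_width: 0.0199
clock: 29.95
position: [0.588, -0.0623, 0.0756]
tcp_rot: [-1.266, 1.111, -1.119]
wrist_force: [0.2, -0.3, -4.6]
grip_width: 0.0197
v [ 28.  -35.5] 45.2 [[3.6, 3.1], [6.8, 6.6], [9.6, 10.4], [12.0, 14.5], [14.0, 18.8], [15.5, 23.2], [16.5, 27.8], [17.1, 32.5], [17.2, 37.3], [16.7, 42.0]]
off [-588.    62.3  -75.6] jaw -82.7 turn None tilt [ 0.004 -0.002 -1.   ] t 29.95 F [ 0.2 -0.3 -4.6] w 0.0197 q6 1.34
```

Then turn, lower, release, lift and check in one go.

```bash
python3 -m pendant '{"offset":[[3.6,3.1,0],[6.8,6.6,0],[9.6,10.4,0],[12,14.5,0],[14,18.8,0],[15.5,23.2,0],[16.5,27.8,0],[17.1,32.5,0],[17.2,37.3,0],[16.7,42,0]],"delta_rot":[[0,0,6],[0,0,12],[0,0,18],[0,0,24],[0,0,30],[0,0,36],[0,0,42],[0,0,48],[0,0,54],[0,0,60]]}'; python3 -m pendant '{"offset":[[0,0.4,0],[0,0.4,-4],[0,0.4,-8],[0,0.4,-11],[0,0.4,-11]],"delta_rot":[[0,0,0],[0,0,0],[0,0,0],[0,0,0],[0,0,0]]}'; python3 -m pendant '{"offset":[[0,0,0],[0,0,0],[0,0,0],[0,0,25],[0,0,75],[0,0,95]],"delta_rot":[[0,0,0],[0,0,0],[0,0,0],[0,0,0],[0,0,0],[0,0,0]]}' 0.5; python3 -c "
from h import *
P=pts(env.capture('wrist'));print(circ(P,.6044,-.0208,.02,.105,.14))
P=pts(env.capture('top'))
for p in [(530,428),(568,-418)]: print(circ(P,p[0]/1e3,p[1]/1e3,.08,.03,.045))
go(569,-417.5,110,97.24)"
```

```text
clock: 30.95
position: [0.6043, -0.0195, 0.0752]
tcp_rot: [-1.545, 0.306, -0.31]
wrist_force: [-0.1, 2.8, -4.9]
grip_width: 0.0196
clock: 31.45
position: [0.6043, -0.0191, 0.0638]
tcp_rot: [-1.545, 0.307, -0.31]
wrist_force: [0.3, 1.9, -2.9]
grip_width: 0.0199
clock: 32.05
position: [0.6062, -0.0193, 0.163]
tcp_rot: [-1.544, 0.303, -0.314]
wrist_force: [0.4, -1.2, 0.1]
grip_width: 0.0432
([604.9, -21.0, 11.1, np.float64(605.5), np.float64(-19.7), np.float64(114.3)], 680)
([529.3, 428.7, 17.4, np.float64(529.5), np.float64(427.9), np.float64(37.0)], 126)
([567.4, -417.5, 17.4, np.float64(566.7), np.float64(-417.3), np.float64(37.1)], 128)
off [ -37.8 -398.2  -52.9] jaw -22.6 turn -60.2 tilt [ 0.01   0.003 -1.   ] t 32.15 F [0.2 0.2 0.4] w 0.043 q6 0.36
```

```bash
python3 -m pendant '{"offset":[[-3,-30,0],[-7,-72,0],[-11,-115,0],[-15,-160,0],[-19,-205,0],[-23,-250,-10],[-27,-295,-20],[-31,-340,-35],[-36,-380,-50],[-38,-398,-53]],"delta_rot":[[0,0,-7],[0,0,-14],[0,0,-21],[0,0,-28],[0,0,-36],[0,0,-44],[0,0,-52],[0,0,-60],[0,0,-60],[0,0,-60]]}' 0; python3 -m pendant '{"offset":[[0,0,0]],"delta_rot":[[0,0,0]]}'; python3 -c "
from h import *
pod(569,-417.5,-5)"
```

```text
clock: 33.15
position: [0.5664, -0.4197, 0.1066]
tcp_rot: [-1.268, 1.109, -1.121]
wrist_force: [0.9, 0.0, -0.2]
grip_width: 0.0857
clock: 33.25
position: [0.5653, -0.4214, 0.1052]
tcp_rot: [-1.268, 1.112, -1.121]
wrist_force: [1.4, -0.4, -0.1]
grip_width: 0.0856
([569.6, -417.9, 17.0, np.float64(570.6), np.float64(-417.9), np.float64(38.0)], 1392)
off [   4.4    2.1 -110.1] jaw -82.8 turn 0.0 tilt [ 0.002 -0.004 -1.   ] t 33.3 F [-1.   0.8 -0.7] w 0.0854 q6 0.81
```

```bash
python3 -m pendant '{"offset":[[4.4,2.5,-35],[4.4,2.5,-75],[4.4,2.5,-98],[4.4,2.5,-108],[4.4,2.5,-108]],"delta_rot":[[0,0,0],[0,0,0],[0,0,0],[0,0,0],[0,0,0]]}' 0 40;python3 -m pendant '{"offset":[[0,0,0],[0,0,0],[0,0,0],[0,0,0],[0,0,0],[0,0,0]],"delta_rot":[[0,0,0],[0,0,0],[0,0,0],[0,0,0],[0,0,0],[0,0,0]]}' 1 40; python3 -m pendant '{"offset":[[0,0,10],[0,0,30],[0,0,60],[0,0,100],[0,0,140],[0,0,140]],"delta_rot":[[0,0,0],[0,0,0],[0,0,0],[0,0,0],[0,0,0],[0,0,0]]}' 1; python3 -c "
from h import *
go(472,-38,140,97.24)"
```

```text
clock: 33.8
position: [0.5694, -0.4157, -0.0038]
tcp_rot: [-1.268, 1.113, -1.117]
wrist_force: [0.2, 0.4, 0.5]
grip_width: 0.0854
clock: 34.4
position: [0.5701, -0.4162, -0.0023]
tcp_rot: [-1.268, 1.112, -1.119]
wrist_force: [-0.9, 2.3, 5.4]
grip_width: 0.032
clock: 35.0
position: [0.5733, -0.4188, 0.1455]
tcp_rot: [-1.267, 1.103, -1.128]
wrist_force: [0.3, 0.7, 0.4]
grip_width: 0.0319
off [-101.3  380.8   -5.5] jaw -82.7 turn -0.0 tilt [ 0.011 -0.01  -1.   ] t 35.0 F [0.3 0.7 0.4] w 0.0319 q6 0.81
```

```bash
python3 -m pendant '{"offset":[[-10,35,0],[-21,77,0],[-32,120,0],[-43,163,0],[-54,206,0],[-66,249,0],[-78,292,0],[-90,337,0],[-101,381,-4],[-101,381,-6]],"delta_rot":[[0.3,0.4,0],[0.5,0.6,0],[0.5,0.6,0],[0.5,0.6,0],[0.5,0.6,0],[0.5,0.6,0],[0.5,0.6,0],[0.5,0.6,0],[0.5,0.6,0],[0.5,0.6,0]]}'; python3 -m pendant '{"offset":[[0,0,0],[0,0,0]],"delta_rot":[[0,0,0],[0,0,0]]}'; python3 -c "
from h import *
go(472,-38,17,97.24)"
```

```text
clock: 36.0
position: [0.4702, -0.0338, 0.1395]
tcp_rot: [-1.268, 1.113, -1.112]
wrist_force: [0.1, -0.2, -0.8]
grip_width: 0.032
clock: 36.2
position: [0.4704, -0.0341, 0.1398]
tcp_rot: [-1.268, 1.113, -1.113]
wrist_force: [0.0, 1.4, -0.4]
grip_width: 0.0318
off [   1.6   -3.9 -122.8] jaw -82.5 turn -0.2 tilt [-0. -0. -1.] t 36.2 F [ 0.   1.4 -0.4] w 0.0318 q6 1.37
```

```bash
python3 -m pendant '{"offset":[[1.6,-3.9,-30],[1.6,-3.9,-60],[1.6,-3.9,-85],[1.6,-3.9,-100],[1.6,-3.9,-112],[1.6,-3.9,-118],[1.6,-3.9,-123],[1.6,-3.9,-123]],"delta_rot":[[0,0,-0.2],[0,0,-0.2],[0,0,-0.2],[0,0,-0.2],[0,0,-0.2],[0,0,-0.2],[0,0,-0.2],[0,0,-0.2]]}'; python3 -m pendant '{"offset":[[0,0,0],[0,0,0],[0,0,0]],"delta_rot":[[0,0,0],[0,0,0],[0,0,0]]}' 0.5;python3 -m pendant '{"offset":[[0,0,15],[0,0,50],[0,0,90],[0,0,130],[0,0,150],[0,0,150]],"delta_rot":[[0,0,0],[0,0,0],[0,0,0],[0,0,0],[0,0,0],[0,0,0]]}' 0.5; python3 -c "
from h import *
P=pts(env.capture('wrist'));print(circ(P,.472,-.038,.03,.045,.062)); print(circ(P,.6049,-.021,.02,.105,.13)); go(605.3,-20.8,64,97.2)"
```

```text
clock: 37.0
position: [0.4721, -0.0382, 0.0167]
tcp_rot: [-1.267, 1.116, -1.115]
wrist_force: [-0.7, -0.0, -0.1]
grip_width: 0.0316
clock: 37.3
position: [0.4726, -0.0382, 0.0172]
tcp_rot: [-1.266, 1.115, -1.116]
wrist_force: [1.1, -0.7, 0.1]
grip_width: 0.043
clock: 37.9
position: [0.4748, -0.0383, 0.1706]
tcp_rot: [-1.262, 1.11, -1.12]
wrist_force: [0.8, -0.2, -0.3]
grip_width: 0.0426
([471.4, -38.3, 17.0, np.float64(472.6), np.float64(-38.3), np.float64(55.0)], 973)
([604.7, -20.9, 10.9, np.float64(603.8), np.float64(-21.1), np.float64(114.4)], 994)
off [ 131.7   17.4 -104.7] jaw -82.7 turn -0.1 tilt [ 0.004 -0.    -1.   ] t 37.95 F [ 0.3 -0.4  0.4] w 0.0427 q6 1.36
```

Pod three seated. Third index.

```bash
python3 -m pendant '{"offset":[[44,6,0],[88,12,0],[132,17,0],[132,17,-45],[132,17,-80],[132,17,-100],[132,17,-105],[132,17,-105]],"delta_rot":[[0,0,0],[0,0,0],[0,0,0],[0,0,0],[0,0,0],[0,0,0],[0,0,0],[0,0,0]]}' 0.5; python3 -m pendant '{"offset":[[0,0,0],[0,0,0],[0,0,0],[0,0,0],[0,0,0]],"delta_rot":[[0,0,0],[0,0,0],[0,0,0],[0,0,0],[0,0,0]]}' 1 60;  python3 -m pendant '{"offset":[[0,0,3],[0,0,6],[0,0,9],[0,0,12],[0,0,12]],"delta_rot":[[0,0,0],[0,0,0],[0,0,0],[0,0,0],[0,0,0]]}'; python3 -c "
from h import *
rarc(); go(0,0,0)"
```

```text
clock: 38.75
position: [0.6044, -0.0212, 0.0621]
tcp_rot: [-1.266, 1.114, -1.116]
wrist_force: [-0.7, 0.2, 0.6]
grip_width: 0.0429
clock: 39.25
position: [0.605, -0.0211, 0.0632]
tcp_rot: [-1.265, 1.113, -1.117]
wrist_force: [-0.9, 2.2, 7.1]
grip_width: 0.0198
clock: 39.75
position: [0.6049, -0.021, 0.0753]
tcp_rot: [-1.265, 1.113, -1.117]
wrist_force: [0.5, 1.2, -5.3]
grip_width: 0.0206
v [44.9  5.8] 45.3 [[-0.8, 4.7], [-2.2, 9.2], [-4.0, 13.6], [-6.2, 17.8], [-8.9, 21.7], [-12.0, 25.3], [-15.4, 28.6], [-19.1, 31.5], [-23.2, 34.0], [-27.5, 36.0]]
off [-604.9   21.   -75.3] jaw -82.7 turn None tilt [ 0.003 -0.    -1.   ] t 39.75 F [ 0.5  1.2 -5.3] w 0.0206 q6 1.41
```

```bash
python3 -m pendant '{"offset":[[-0.8,4.7,0],[-2.2,9.2,0],[-4,13.6,0],[-6.2,17.8,0],[-8.9,21.7,0],[-12,25.3,0],[-15.4,28.6,0],[-19.1,31.5,0],[-23.2,34,0],[-27.5,36,0]],"delta_rot":[[0,0,6],[0,0,12],[0,0,18],[0,0,24],[0,0,30],[0,0,36],[0,0,42],[0,0,48],[0,0,54],[0,0,60]]}'; python3 -m pendant '{"offset":[[-0.4,0,0],[-0.4,0,-4],[-0.4,0,-8],[-0.4,0,-11],[-0.4,0,-11]],"delta_rot":[[0,0,0],[0,0,0],[0,0,0],[0,0,0],[0,0,0]]}'; python3 -m pendant '{"offset":[[0,0,0],[0,0,0],[0,0,0],[0,0,25],[0,0,75],[0,0,95]],"delta_rot":[[0,0,0],[0,0,0],[0,0,0],[0,0,0],[0,0,0],[0,0,0]]}' 0.5; python3 -c "
from h import *
P=pts(env.capture('wrist'));print(circ(P,.577,.0146,.02,.105,.14))
P=pts(env.capture('top'))
for p in [(530,428)]: print(circ(P,p[0]/1e3,p[1]/1e3,.08,.03,.045))
go(531.5,428.5,110,97.24)"
```

```text
clock: 40.75
position: [0.5769, 0.0159, 0.0751]
tcp_rot: [-1.545, 0.308, -0.308]
wrist_force: [0.3, 5.7, -5.5]
grip_width: 0.0199
clock: 41.25
position: [0.5766, 0.0162, 0.0636]
tcp_rot: [-1.545, 0.309, -0.309]
wrist_force: [0.9, 5.0, -3.0]
grip_width: 0.0199
clock: 41.85
position: [0.5786, 0.0159, 0.1626]
tcp_rot: [-1.544, 0.305, -0.313]
wrist_force: [0.2, -0.2, -0.2]
grip_width: 0.0426
([577.5, 14.9, 11.0, np.float64(578.0), np.float64(15.9), np.float64(114.4)], 684)
([530.3, 428.7, 17.2, np.float64(529.6), np.float64(428.3), np.float64(37.1)], 126)
off [-47.7 412.6 -52.5] jaw -22.6 turn -60.2 tilt [ 0.007  0.004 -1.   ] t 41.95 F [ 0.   0.2 -1. ] w 0.0428 q6 0.41
```

Pin home again. Fetching the last pod.

```bash
python3 -m pendant '{"offset":[[-3,30,0],[-8,74,0],[-13,118,0],[-18,162,0],[-23,206,0],[-28,250,-10],[-33,294,-20],[-38,338,-30],[-44,380,-45],[-48,412,-50]],"delta_rot":[[0,0,-7],[0,0,-14],[0,0,-21],[0,0,-28],[0,0,-36],[0,0,-44],[0,0,-52],[0,0,-60],[0,0,-60],[0,0,-60]]}' 0; python3 -m pendant '{"offset":[[0,0,0],[0,0,0]],"delta_rot":[[0,0,0],[0,0,0]]}'; python3 -c "
from h import *
pod(531.5,428.5,-5)"
```

```text
clock: 42.95
position: [0.5294, 0.4293, 0.1095]
tcp_rot: [-1.27, 1.107, -1.12]
wrist_force: [1.1, 0.0, 0.7]
grip_width: 0.0854
clock: 43.15
position: [0.5282, 0.4291, 0.1077]
tcp_rot: [-1.273, 1.106, -1.119]
wrist_force: [-0.0, 0.2, -0.1]
grip_width: 0.0854
([531.5, 430.3, 17.1, np.float64(532.6), np.float64(430.4), np.float64(38.0)], 1348)
off [   2.7    1.9 -113.4] jaw -82.5 turn -0.2 tilt [ 0.003 -0.008 -1.   ] t 43.2 F [-0.2  0.2  0.1] w 0.0853 q6 2.13
```

```bash
python3 -m pendant '{"offset":[[3,1.5,-35],[3,1.5,-75],[3,1.5,-101],[3,1.5,-111],[3,1.5,-111]],"delta_rot":[[0,0,0],[0,0,0],[0,0,0],[0,0,0],[0,0,0]]}' 0 40;python3 -m pendant '{"offset":[[0,0,0],[0,0,0],[0,0,0],[0,0,0],[0,0,0],[0,0,0]],"delta_rot":[[0,0,0],[0,0,0],[0,0,0],[0,0,0],[0,0,0],[0,0,0]]}' 1 40; python3 -m pendant '{"offset":[[0,0,10],[0,0,30],[0,0,60],[0,0,100],[0,0,140],[0,0,140]],"delta_rot":[[0,0,0],[0,0,0],[0,0,0],[0,0,0],[0,0,0],[0,0,0]]}' 1; python3 -c "
from h import *
go(472,-38,140,97.24)"
```

```text
clock: 43.7
position: [0.5315, 0.4282, -0.0036]
tcp_rot: [-1.274, 1.108, -1.121]
wrist_force: [0.1, 0.5, 0.1]
grip_width: 0.0855
clock: 44.3
position: [0.5322, 0.4288, -0.0021]
tcp_rot: [-1.272, 1.107, -1.121]
wrist_force: [-0.6, -1.4, 6.5]
grip_width: 0.0322
clock: 44.9
position: [0.5353, 0.4313, 0.1455]
tcp_rot: [-1.262, 1.104, -1.12]
wrist_force: [1.2, -0.1, 0.1]
grip_width: 0.032
off [ -63.3 -469.3   -5.5] jaw -82.6 turn -0.2 tilt [ 0.011 -0.002 -1.   ] t 44.9 F [ 1.2 -0.1  0.1] w 0.032 q6 2.13
```

```bash
python3 -m pendant '{"offset":[[-6,-40,0],[-12,-86,0],[-18,-132,0],[-24,-178,0],[-30,-224,0],[-36,-270,0],[-43,-316,0],[-49,-362,0],[-55,-408,0],[-61,-450,-3]],"delta_rot":[[0,0.6,0],[0,0.6,0],[0,0.6,0],[0,0.6,0],[0,0.6,0],[0,0.6,0],[0,0.6,0],[0,0.6,0],[0,0.6,0],[0,0.6,-0.2]]}'; python3 -m pendant '{"offset":[[0,-15,0],[0,-15,0],[0,-15,0]],"delta_rot":[[0,0,0],[0,0,0],[0,0,0]]}'; python3 -c "
from h import *
go(472,-38,17,97.24)"
```

```text
clock: 45.9
position: [0.4741, -0.0205, 0.1432]
tcp_rot: [-1.266, 1.113, -1.118]
wrist_force: [1.4, -0.1, -0.7]
grip_width: 0.0316
clock: 46.2
position: [0.4741, -0.0354, 0.1435]
tcp_rot: [-1.265, 1.114, -1.119]
wrist_force: [0.3, 0.2, -0.6]
grip_width: 0.0323
off [  -2.1   -2.6 -126.5] jaw -82.8 turn 0.1 tilt [ 0.003 -0.002 -1.   ] t 46.2 F [ 0.3  0.2 -0.6] w 0.0323 q6 1.37
```

```bash
python3 -m pendant '{"offset":[[-2.1,-2.6,-30],[-2.1,-2.6,-60],[-2.1,-2.6,-85],[-2.1,-2.6,-103],[-2.1,-2.6,-115],[-2.1,-2.6,-122],[-2.1,-2.6,-126],[-2.1,-2.6,-126]],"delta_rot":[[0,0,0],[0,0,0],[0,0,0],[0,0,0],[0,0,0],[0,0,0],[0,0,0],[0,0,0]]}'; python3 -m pendant '{"offset":[[0,0,0],[0,0,0],[0,0,0]],"delta_rot":[[0,0,0],[0,0,0],[0,0,0]]}' 0.5;python3 -m pendant '{"offset":[[0,0,15],[0,0,50],[0,0,90],[0,0,130],[0,0,150],[0,0,150]],"delta_rot":[[0,0,0],[0,0,0],[0,0,0],[0,0,0],[0,0,0],[0,0,0]]}' 0.5; python3 -c "
from h import *
P=pts(env.capture('wrist'));print(circ(P,.472,-.038,.03,.045,.062)); print(circ(P,.5775,.0147,.02,.105,.13)); go(577.6,14.9,64,97.2)"
```

```text
clock: 47.0
position: [0.4722, -0.0378, 0.0175]
tcp_rot: [-1.265, 1.113, -1.119]
wrist_force: [0.6, -0.5, -0.7]
grip_width: 0.0323
clock: 47.3
position: [0.4726, -0.0378, 0.0181]
tcp_rot: [-1.265, 1.112, -1.12]
wrist_force: [-0.3, -0.9, 0.3]
grip_width: 0.0425
clock: 47.9
position: [0.4749, -0.0381, 0.1715]
tcp_rot: [-1.261, 1.108, -1.124]
wrist_force: [0.3, 0.6, -0.4]
grip_width: 0.0423
([471.7, -37.7, 17.0, np.float64(472.7), np.float64(-37.5), np.float64(55.0)], 971)
([577.6, 14.9, 11.1, np.float64(577.0), np.float64(14.1), np.float64(114.3)], 890)
off [ 103.9   52.9 -105.5] jaw -82.8 turn 0.0 tilt [ 0.008 -0.002 -1.   ] t 47.95 F [-0.7 -0.9  0.4] w 0.0425 q6 1.36
```

```bash
python3 -m pendant '{"offset":[[34,18,0],[68,36,0],[104,53,0],[104,53,-45],[104,53,-80],[104,53,-100],[104,53,-106],[104,53,-106]],"delta_rot":[[0,0,0],[0,0,0],[0,0,0],[0,0,0],[0,0,0],[0,0,0],[0,0,0],[0,0,0]]}' 0.5; python3 -m pendant '{"offset":[[0,0,0],[0,0,0],[0,0,0],[0,0,0],[0,0,0]],"delta_rot":[[0,0,0],[0,0,0],[0,0,0],[0,0,0],[0,0,0]]}' 1 60;  python3 -m pendant '{"offset":[[0,0,3],[0,0,6],[0,0,9],[0,0,12],[0,0,12]],"delta_rot":[[0,0,0],[0,0,0],[0,0,0],[0,0,0],[0,0,0]]}'; python3 -c "
from h import *
rarc(); go(0,0,0)"
```

```text
clock: 48.75
position: [0.5764, 0.015, 0.0619]
tcp_rot: [-1.265, 1.112, -1.12]
wrist_force: [0.2, -0.5, 0.2]
grip_width: 0.043
clock: 49.25
position: [0.577, 0.015, 0.0628]
tcp_rot: [-1.264, 1.111, -1.121]
wrist_force: [-1.4, -0.8, 6.1]
grip_width: 0.0201
clock: 49.75
position: [0.5768, 0.015, 0.075]
tcp_rot: [-1.264, 1.111, -1.121]
wrist_force: [0.7, 0.1, -4.4]
grip_width: 0.02
v [16.8 41.8] 45.0 [[-4.5, 1.5], [-9.1, 2.6], [-13.7, 3.2], [-18.4, 3.2], [-23.1, 2.8], [-27.8, 1.9], [-32.3, 0.5], [-36.6, -1.3], [-40.7, -3.6], [-44.6, -6.3]]
off [-576.8  -15.   -75. ] jaw -82.8 turn None tilt [ 0.006 -0.002 -1.   ] t 49.75 F [ 0.7  0.1 -4.4] w 0.02 q6 1.47
```

```bash
python3 -m pendant '{"offset":[[-4.5,1.5,0],[-9.1,2.6,0],[-13.7,3.2,0],[-18.4,3.2,0],[-23.1,2.8,0],[-27.8,1.9,0],[-32.3,0.5,0],[-36.6,-1.3,0],[-40.7,-3.6,0],[-44.6,-6.3,0]],"delta_rot":[[0,0,6],[0,0,12],[0,0,18],[0,0,24],[0,0,30],[0,0,36],[0,0,42],[0,0,48],[0,0,54],[0,0,60]]}'; python3 -m pendant '{"offset":[[-0.2,-0.2,0],[-0.2,-0.2,-4],[-0.2,-0.2,-8],[-0.2,-0.2,-11],[-0.2,-0.2,-11]],"delta_rot":[[0,0,0],[0,0,0],[0,0,0],[0,0,0],[0,0,0]]}'; python3 -m pendant '{"offset":[[0,0,0],[0,0,0],[0,0,0],[0,0,25],[0,0,75],[0,0,95]],"delta_rot":[[0,0,0],[0,0,0],[0,0,0],[0,0,0],[0,0,0],[0,0,0]]}' 0.5; python3 -c "
from h import *
P=pts(env.capture('wrist'));print(circ(P,.5326,.0086,.02,.105,.14))
go(459.5,61.3,150,97.24)"
```

```text
clock: 50.75
position: [0.5316, 0.0095, 0.0747]
tcp_rot: [-1.543, 0.307, -0.312]
wrist_force: [0.2, 4.6, -5.6]
grip_width: 0.02
clock: 51.25
position: [0.5315, 0.0095, 0.0633]
tcp_rot: [-1.543, 0.308, -0.312]
wrist_force: [0.5, 3.7, -3.5]
grip_width: 0.0201
clock: 51.85
position: [0.5334, 0.0093, 0.1622]
tcp_rot: [-1.542, 0.304, -0.316]
wrist_force: [1.0, -0.8, 0.0]
grip_width: 0.0424
([532.7, 8.9, 11.0, np.float64(533.2), np.float64(10.0), np.float64(114.3)], 682)
off [-75.1  52.  -14.2] jaw -22.7 turn -60.1 tilt [ 0.012  0.005 -1.   ] t 51.9 F [ 1.7 -0.2  2.3] w 0.0428 q6 0.4
```

Pin home. Now closing the shutter.

```bash
python3 -m pendant '{"offset":[[-12,8,0],[-25,17,0],[-38,26,0],[-50,35,0],[-60,43,0],[-70,50,-5],[-75,52,-10],[-75,52,-14],[-75,52,-14],[-75,52,-14]],"delta_rot":[[0,0,-7.5],[0,0,-15],[0,0,-22.5],[0,0,-30],[0,0,-37.5],[0,0,-45],[0,0,-52.5],[0,0,-60],[0,0,-60],[0,0,-60]]}' 0.4; python3 -c "
from h import *
P=pts(env.capture('wrist'));q=P[(np.hypot(P[...,0]-.459,P[...,1]-.061)<.03)&(P[...,2]>.096)&(P[...,2]<.11)]
print(len(q), cv2.minAreaRect((q[:,:2]*1000).astype(np.float32)))
go(459,61.3,58,97.24)"
```

```text
clock: 52.9
position: [0.4597, 0.0612, 0.1503]
tcp_rot: [-1.268, 1.101, -1.122]
wrist_force: [0.2, -0.2, -1.1]
grip_width: 0.051
825 ((458.2174377441406, 61.079368591308594), (30.442642211914062, 15.976306915283203), 6.881345272064209)
off [ -0.8   0.1 -92.4] jaw -82.5 turn -0.3 tilt [ 0.011 -0.008 -1.   ] t 52.95 F [0.6 0.1 0.1] w 0.0517 q6 1.58
```

```bash
python3 -m pendant '{"offset":[[-0.8,0,-40],[-0.8,0,-75],[-0.8,0,-88],[-0.8,0,-92],[-0.8,0,-92]],"delta_rot":[[0,0.5,-0.3],[0,0.5,-0.3],[0,0.5,-0.3],[0,0.5,-0.3],[0,0.5,-0.3]]}' 0.4 40;  python3 -m pendant '{"offset":[[0,0,0],[0,0,0],[0,0,0],[0,0,0],[0,0,0]],"delta_rot":[[0,0,0],[0,0,0],[0,0,0],[0,0,0],[0,0,0]]}' 1 40; python3 -m pendant '{"offset":[[2,-15,0],[4,-30,0],[6,-45,0],[8,-60,0],[10,-75,0],[11.5,-90,0],[12.5,-98,0],[12.8,-100.5,0],[12.8,-100.5,0]],"delta_rot":[[0,0,0],[0,0,0],[0,0,0],[0,0,0],[0,0,0],[0,0,0],[0,0,0],[0,0,0],[0,0,0]]}';  python3 -c "
from h import *
go(471,-38.1,58,97.24)"
```

```text
clock: 53.45
position: [0.4592, 0.0611, 0.0583]
tcp_rot: [-1.272, 1.111, -1.121]
wrist_force: [-0.5, -0.5, 1.3]
grip_width: 0.0511
clock: 53.95
position: [0.46, 0.0612, 0.0594]
tcp_rot: [-1.27, 1.109, -1.121]
wrist_force: [-0.9, -0.6, 4.9]
grip_width: 0.0149
clock: 54.85
position: [0.4727, -0.038, 0.0595]
tcp_rot: [-1.268, 1.111, -1.121]
wrist_force: [1.4, 10.4, -5.8]
grip_width: 0.0148
off [-1.7 -0.1 -1.5] jaw -82.8 turn 0.0 tilt [ 0.003 -0.005 -1.   ] t 54.85 F [ 1.4 10.4 -5.8] w 0.0148 q6 1.37
```

At the stop, with 10 N resisting. Release, lift clear and check the whole scene.

```bash
python3 -m pendant '{"offset":[[0,0,0],[0,0,0],[0,0,0],[0,0,0],[0,0,40],[0,0,90],[0,0,140],[0,0,150],[0,0,150]],"delta_rot":[[0,0,0],[0,0,0],[0,0,0],[0,0,0],[0,0,0],[0,0,0],[0,0,0],[0,0,0],[0,0,0]]}' 0; python3 -c "
from h import *
P=pts(env.capture('wrist'));q=P[(np.hypot(P[...,0]-.471,P[...,1]+.038)<.03)&(P[...,2]>.096)&(P[...,2]<.11)]
print(len(q), cv2.minAreaRect((q[:,:2]*1000).astype(np.float32)),circ(P,.5326,.0086,.02,.105,.14))"; python3 -m pendant '{"offset":[[-15,0,20],[-30,-40,20],[-40,-85,20],[-50,-130,20],[-60,-175,20],[-70,-220,20],[-80,-265,20],[-90,-310,20],[-100,-350,20],[-100,-350,20]],"delta_rot":[[0,0,0],[0,0,0],[0,0,0],[0,0,0],[0,0,0],[0,0,0],[0,0,0],[0,0,0],[0,0,0],[0,0,0]]}'; python3 -c "
from h import *
c=cap('top','top2');P=pts(c)
print('tin',circ(P,.450,-.297,.045,.042,.06),'mug',circ(P,.7212,.1981,.06,.08,.1),'bowl',circ(P,.7646,-.2272,.06,.04,.07),'knob',circ(P,.5326,.0086,.02,.105,.14));st()"
```

```text
clock: 55.75
position: [0.4741, -0.0382, 0.2115]
tcp_rot: [-1.265, 1.108, -1.124]
wrist_force: [0.3, -0.6, -1.3]
grip_width: 0.0855
530 ((471.12969970703125, -37.92099380493164), (30.111284255981445, 15.378201484680176), 7.537413597106934) ([532.6, 8.6, 10.9, np.float64(532.8), np.float64(8.4), np.float64(114.4)], 532)
clock: 56.8
position: [0.3706, -0.3915, 0.2266]
tcp_rot: [-1.267, 1.116, -1.122]
wrist_force: [0.4, -0.2, -0.1]
grip_width: 0.0853
tin ([448.5, -297.4, 26.4, np.float64(448.3), np.float64(-297.1), np.float64(47.6)], 314) mug ([722.5, 199.7, 40.1, np.float64(723.1), np.float64(199.8), np.float64(88.2)], 161) bowl ([763.4, -227.1, 49.9, np.float64(778.8), np.float64(-236.1), np.float64(48.5)], 235) knob ([530.6, 8.2, 10.6, np.float64(529.6), np.float64(7.7), np.float64(113.2)], 58)
{'clock': 56.85, 'joint_pos': [-0.812, 0.193, 1.796, -0.001, 1.15, 0.637], 'position': [0.371, -0.389, 0.227], 'tcp_rot': [-1.266, 1.117, -1.12], 'wrist_force': [-0.195, 0.581, -0.263], 'grip_width': 0.085}
```

View pics/top2.png

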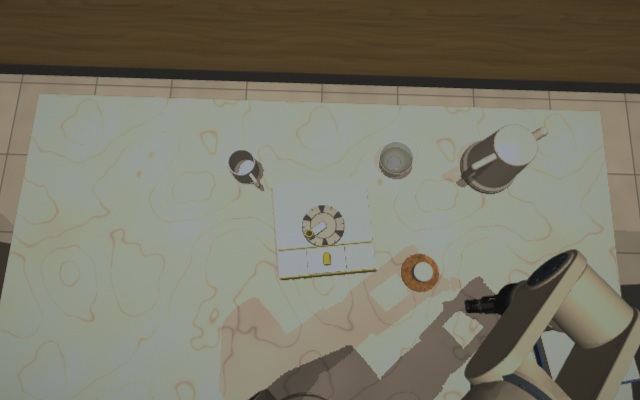

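The counter is clear of pods. The tin is on the trivet (420,272), the shutter is shut with its block at (327,258), the knob is at (309,233), and the mug and bowl are where they were. Handing in.

```bash
python3 -c "
from h import *
print(env.hand_in())"
```

```text
the job is handed in; nothing more can be done
None
```

I handed the job in after about 57 s. The tin went to the trivet and the shutter was opened. All four pods on the counter were loaded into pockets 0–3, with the wheel turned counterclockwise one hole after each. Empty pocket 4 is under the window, and the shutter is shut again.

**Last checks:**
- **Pods:** each stood upright in its pocket right after loading, with its top at 55 mm. They can't be seen now the shutter is shut. No pod is left on the counter.
- **Pin:** home at every hole. The knob top read about 114.3 mm each time, the same as at the start.
- **Shutter:** the grip block is back at its starting place to within 0.3 mm and met the stop.
- **Tin:** standing within about 1.5 mm of the trivet's centre.
- **Mug and bowl:** unmoved to within about 2 mm, which is the camera's noise.

**What went wrong or disagreed:**
- **Tin:** the first grasp slipped and pushed the tin about 15 mm along the casing, still upright. The second grasp held.
- **Shutter:** the first pinch closed on nothing, because the fingertips really end about 25–30 mm above the stated TCP. I used that correction for every grasp after that.

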